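Set up the supports and end stop of a tacking fixture

TASK

Set up the fixture for tacking: stand the square aluminium riser block midway between the two angle stops, with the V-block on top of it, groove up and running straight back along the plate's tongue. Behind the riser, stand the square tube offcut upright on the tongue, centred on the tongue over its white line, and put the plain round disc flat and centred on top of the tube. Slide the stop clamp along its rod until it is centred over the white line on the rod's base; leave the round pipe offcut and the hexagon nut where they stand.

Things in the scene. Friction and masses are not known exactly. Their poses are not given: they have to be found in the camera images.
- stops: Fixed dark grey T-plate, 8 mm thick, yawed up to 0.2 rad. Origin: middle of its cross-bar (70 x 210 mm), at table height. Two steel angles stand on it at y = +-75 mm (inner faces), 60 mm wide, tops 58 mm above the table. x runs back (away from the robot) along the 70 mm wide tongue, which ends at x = 170 mm; a 6 mm white line crosses it at x = 105 mm. y: the line through the angles.
- riser_c (a point): Centre (half-way up) of the loose riser block: a solid square aluminium block 60 x 60 mm, 40 mm high, about 0.4 kg, with four small dark holes on top; z up, x and y square to its sides. Starts upright on the 5 mm plywood kit board.
- vblock_c (a point): Centre (half-way up) of the loose steel V-block: 50 mm long (x), 40 mm wide (y), 35 mm high, about 0.4 kg; a 90 degree V-groove, 24 mm wide and 12 mm deep, runs along x in its top. z up. Starts groove up on the kit board.
- tube_c (a point): Centre (half-way up) of the loose square tube offcut: dark steel, 40 x 40 mm outside, 4 mm walls, 50 mm high, open at both ends, about 0.2 kg; z along its bore, x and y square to its sides. Starts upright on the kit board.
- disc_c (a point): Centre (half-way up) of the loose round disc: plain solid steel, 46 mm diameter, 25 mm high, about 0.3 kg; z is its axis. Starts flat on the kit board.
- pipe_c (a point): Centre (half-way up) of a loose round pipe offcut, dark steel, 44 mm diameter, 4 mm wall, 55 mm high, standing upright on the kit board; not part of the job, leave it.
- nut_c (a point): Centre (half-way up) of a loose large hexagon nut, steel, about 46 mm across flats, 22 mm high, with an open hole, lying flat on the kit board; not part of the job, leave it.
- clamp (a joint): Slide of the stop clamp along its rod, in m: 0 at the middle of the rod, growing towards the far end from the robot (+x of mark); range -0.075 to 0.075; 0.045 when it is centred over the white line. It moves stiffly (about 2.5 N of friction) and stays where it is left.
- clamp_grip (a point): Grip point of the stop clamp, an aluminium block on a level 16 mm rod: 24 mm thick along the rod (x), 36 mm wide (y), straight-sided. It lies on the clamp's middle, 14 mm below its top, 26 mm above the rod's axis (18 mm above the top of the rod). Pinch it across y from above.
- mark (a point): Point on the rod's axis, 60 mm above the table, straight over the white line painted across the rod stand's base; x along the rod, away from the robot, the way the clamp must slide. The fixed stand: base 230 (along the rod) x 70 x 8 mm, end posts 80 mm high, 190 mm of rod between them. A loose flat bar and a wrench lie beside it.
Things that resemble listed ones, but are neither listed nor needed, are in the scene too. Leave any yellow look-alike of the part that bears disc_c alone. Leave any blue look-alike of the part that bears clamp alone.

How it is judged:
By the outcome, as a careful person would: the job done as asked, in the order asked, and still so for the second after the job is handed in, with the robot touching nothing.
It also fails if it takes over 134 s, if anything falls off the work surface, if the arm or the gripper's body presses on something with over 40 N, if the wrist force passes 120 N, or if a joint passes its speed limit or range.

ROBOT

A 7-joint arm with a two-finger parallel gripper is mounted at the origin on the work surface. World frame = base frame: x ahead of the robot, y to its left, z up, the work surface at z = 0. Lengths are in m, angles in degrees, forces in N, time in s.
With the tool pointing down it reaches from about 0.425 to 0.825 m from the base axis. Payload 3.6 kg.
Tool frame: the origin (TCP) lies midway between the tips of the shut fingers; the grasp point (between the pads) lies 19 mm behind it; z points along the fingers, y is the direction in which the jaws open and shut (so a half turn about z gives the same grasp; the last joint's range is limited). The gripper opens to 93 mm and grips with 3 to 60 N. Pads are 15 mm wide; open, the fingers measure 128 mm over their backs; the gripper's body (75 mm by 188 mm) begins 65 mm behind the grasp point.
Start: joints at [74.055, 35.231, -0.722, 81.555, 0.464, 63.22, -2.315], TCP at [0.162, -0.629, 0.219] pointing down, gripper open.
Joint ranges: [-178.69, 178.69], [-17.37, 117.87], [-77.05, 75.6], [15.02, 138.74], [-78.02, 258.01], [0.78, 113.62], [-162.83, 162.83]. Speed limits (degrees/s): [159.86, 159.86, 180, 180, 180, 180, 180].

INTERFACE

Orientations are given as [roll, pitch, yaw] about the fixed x, y, z axes, in that order (R = Rz(yaw) Ry(pitch) Rx(roll)).
In Python, from cell import env gives the robot as it stands.
- The arm moves only by the tool send_rows, never from a script. Its argument "steps" is a list of rows, each a list of 4 numbers: the shift along the tool's x, y, z in mm, then the turn about the tool's z in rad. A call has 1 to 10 rows; each row is the pose to reach, as a shift and turn from the pose commanded when the call began, along the tool's axes at that moment; what a row does not reach only later rows make up. A row lasts 1/10 s, in which the tool goes at most 50 mm and 8.59 degrees, less where a joint would pass 70% of its speed; a pose out of reach is approached as far as the arm can. A call with a gripper value outside its range is refused whole. "claw" is the opening, from -1 (shut) to 1 (fully open), set as the call begins (left out, the last holds). The fingers move at their own pace and stop on an object; "grip_force" is the grip in N (left out, the last holds). Time passes only in rows, so rows that repeat a pose let the fingers close. It gives the time, the measured TCP pose, the force and the opening at its end, in the units of the state.
- env.sense(): the state, without advancing time (a new reading comes with each control period).
- env.grab_frame(name): name is "scene" or "top" or "wrist"; returns a dict with "img" (400x640x3 uint8, blue, green, red), "z_map" (400x640 float32, m along the optical axis (not along the pixel's ray), 0 where there is no reading), "K" (3x3 intrinsics, pixels), "world_from_camera" (4x4, takes a point from camera to world coordinates). Camera axes: x right, y up, looking along -z (the intrinsics and any distortion apply to the point x, -y, -z); pixel columns grow to the right and rows downward; lengths in m; the calibration is good to about 2 mm. A picture is of the moment at which its call begins.
- env.hand_in(): hands the job in, once; it reports no verdict.
The state is a dict: "time": time; "joint_pos": joint angles; "qvel": joint speeds; "tau": joint torques, N m; "tool_pos": TCP position; "orientation": TCP orientation; "force": force on the tool from outside, world axes, zero at the start; "wrist_torque": the same for the moment, N m; "grip_width": finger opening in m.
Only numpy, scipy, OpenCV 4.12 (cv2) and the standard library are available. Lean on these libraries where they do the work, as an engineer would, in place of code of your own. Each camera call takes 0.05 s, during which the arm holds its last target.

## Working session

There is one attempt and no reset: what is moved stays moved. The work goes in short steps, Python scripts to look and compute and a tool call to move; the robot and the scene stay as the last step left them, time stands still between calls to the robot, and variables do not carry over. Pictures are saved under pics/ and viewed, and the job is handed in when it is done.

Besides the shell and the picture viewer there is one more tool, called after "Emit:" as name(argument=value, ...) on one line, values as JSON. send_rows: Moves the arm, as the interface text tells. Its arguments: {"type":"object","properties":{"steps":{"type":"array","items":{"type":"array","items":{"type":"number"}}},"claw":{"type":"number"},"grip_force":{"type":"number"}},"required":["steps"]}

```bash
mkdir -p pics; ls; cat > h.py <<'E'
import numpy as np, cv2, pickle
from cell import env
def grab(n,tag):
    f=env.grab_frame(n); pickle.dump(f,open(f'pics/{tag}.pkl','wb')); cv2.imwrite(f'pics/{tag}.png',f['img']); return f
def load(tag): return pickle.load(open(f'pics/{tag}.pkl','rb'))
def pts(f):
    z=f['z_map'];K=f['K'];v,u=np.mgrid[0:z.shape[0],0:z.shape[1]]
    P=np.stack([(u-K[0,2])/K[0,0]*z,-(v-K[1,2])/K[1,1]*z,-z,np.ones_like(z)],-1)
    return (P@f['world_from_camera'].T)[...,:3]
def ray(f,u,v,h):
    K=f['K'];T=f['world_from_camera']
    d=T[:3,:3]@np.array([(u-K[0,2])/K[0,0],-(v-K[1,2])/K[1,1],-1.]);o=T[:3,3]
    return o+d*(h-o[2])/d[2]
def proj(f,p):
    c=np.linalg.inv(f['world_from_camera'])@np.append(p,1);K=f['K']
    return K[0,0]*c[0]/-c[2]+K[0,2],K[1,1]*-c[1]/-c[2]+K[1,2]
E
python3 - <<'E'
from h import *
print({k:np.round(v,3) for k,v in env.sense().items()})
for n in('scene','top'):
    f=grab(n,n+'0'); print(n,f['K'].round(1).tolist(),f['world_from_camera'].round(3).tolist(),{k for k in f})
E
```

```text
pics
{'time': np.float64(0.0), 'joint_pos': array([74.054, 35.287, -0.725, 81.641,  0.464, 63.22 , -2.314]), 'qvel': array([-0.157, -0.06 , -0.068,  0.004,  0.068,  0.026,  0.037]), 'tau': array([-0.0000e+00, -4.5894e+01,  2.0900e-01, -1.6575e+01, -6.1000e-02,
        2.0000e-02,  0.0000e+00]), 'tool_pos': array([ 0.162, -0.629,  0.218]), 'orientation': array([-1.79856e+02,  1.00000e-03,  1.44340e+01]), 'force': array([-0.707, -0.27 ,  0.746]), 'wrist_torque': array([ 0.058,  0.032, -0.062]), 'grip_width': np.float64(0.093)}
scene [[440.1, 0.0, 318.8], [0.0, 440.1, 200.2], [0.0, 0.0, 1.0]] [[-0.635, -0.412, 0.653, 1.187], [0.772, -0.352, 0.529, 0.693], [0.012, 0.841, 0.541, 0.732], [0.0, 0.0, 0.0, 1.0]] {'img', 'world_from_camera', 'z_map', 'K'}
top [[401.6, 0.0, 320.6], [0.0, 401.6, 199.8], [0.0, 0.0, 1.0]] [[-0.001, 0.993, -0.119, 0.298], [-1.0, -0.003, -0.016, 0.057], [-0.016, 0.119, 0.993, 1.238], [0.0, 0.0, 0.0, 1.0]] {'img', 'world_from_camera', 'z_map', 'K'}
```

View pics/top0.png

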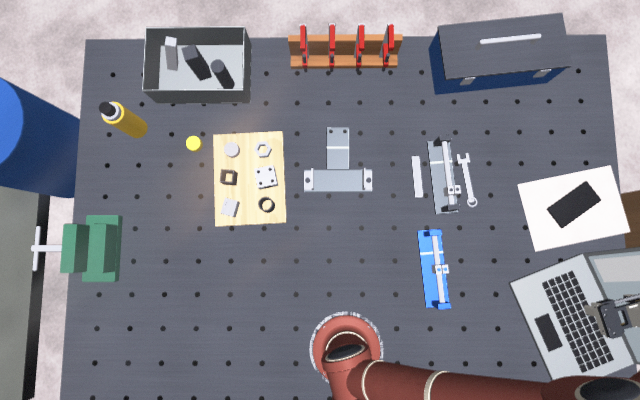

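View pics/scene0.png

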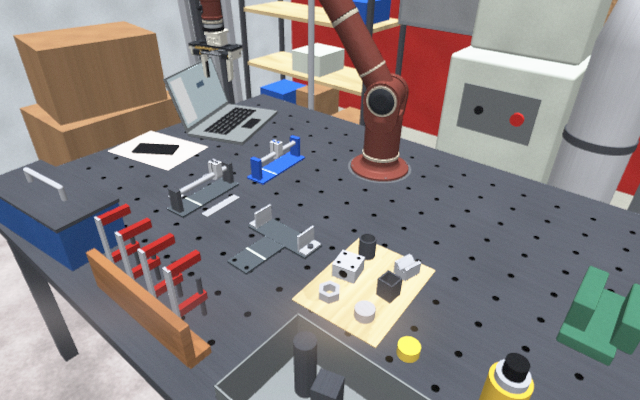

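```bash
python3 - <<'E'
from h import *
f=load('top0');P=pts(f)
cv2.imwrite('pics/top0c.png',cv2.resize(f['img'][0:260,180:580],None,fx=2,fy=2,interpolation=cv2.INTER_CUBIC))
f=load('scene0')
cv2.imwrite('pics/sc0c.png',cv2.resize(f['img'][60:360,100:500],None,fx=2,fy=2,interpolation=cv2.INTER_CUBIC))
E
```

```text
(no output)
```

View pics/top0c.png

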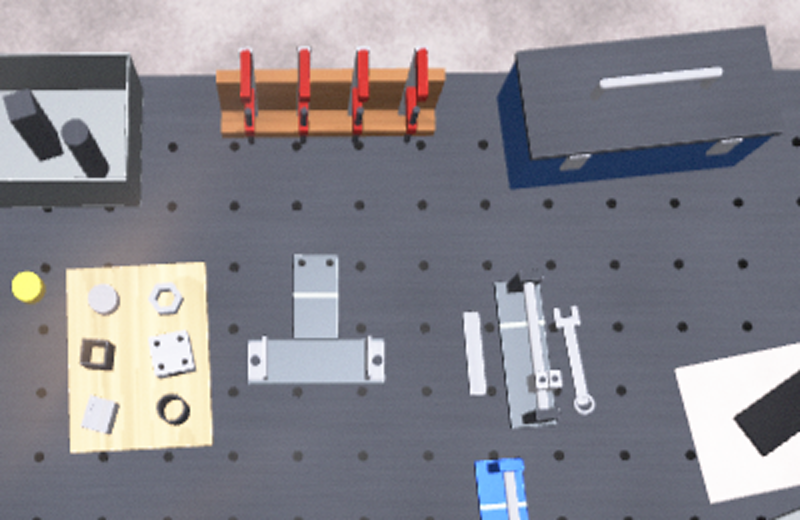

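View pics/sc0c.png

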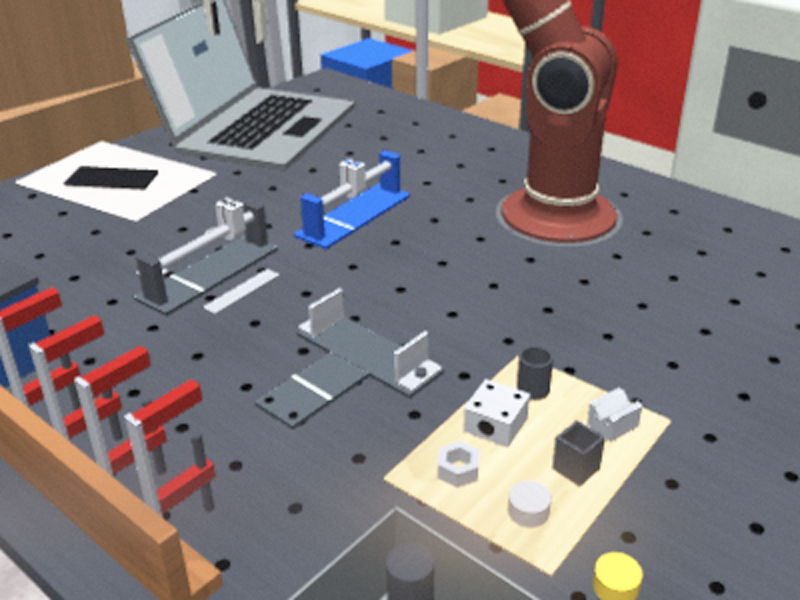

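Candidates in top0 by pixel: riser (266,177), V-block (230,207), tube (229,177), with the pipe look-alike at (267,204). Disc is (232,149), with the nut (264,149) and yellow disc (193,143) as look-alikes. Grey-stand clamp is (452,190), with the blue stand's clamp (441,268) as look-alike. By the descriptions I choose the grey block with four holes, the notched block, the square dark tube, the plain grey disc and the grey stand.

```bash
python3 - <<'E'
from h import *
for tag in('top0','scene0'):
    f=load(tag);P=pts(f)
    z=P[...,2]
    print(tag,'zero frac',(f['z_map']==0).mean())
    # table noise
    m=(abs(P[...,0]-.35)<.03)&(abs(P[...,1]-.1)<.05);print('table z',np.median(z[m]),z[m].std())
    kit=(P[...,0]>.38)&(P[...,0]<.68)&(P[...,1]>.12)&(P[...,1]<.40)
    for nm,lo,hi in(('obj',.018,.12),):
        m=(kit&(z>lo)&(z<hi)).astype(np.uint8)
        n,l,s,c=cv2.connectedComponentsWithStats(m)
        for i in range(1,n):
            if s[i,4]<30: continue
            q=P[l==i]; top=np.percentile(q[:,2],90)
            t=q[q[:,2]>top-.006]
            print(c[i].round(),s[i,4],'top',top.round(4),'mean',t.mean(0).round(4),'min',t.min(0).round(3),'max',t.max(0).round(3))
            print('   rect',cv2.minAreaRect((t[:,:2]*1000).astype(np.float32)))
E
```

```text
top0 zero frac 0.00405859375
table z 0.00026491877447565315 0.0023935369229345963
[262. 148.] 139 top 0.0301 mean [0.6036 0.2573 0.0275] min [0.58  0.233 0.024] max [0.628 0.283 0.035]
   rect ((604.498291015625, 257.34210205078125), (51.79169464111328, 44.623756408691406), 33.51519775390625)
[231. 149.] 180 top 0.0336 mean [0.603  0.3536 0.0312] min [0.58  0.331 0.028] max [0.624 0.375 0.037]
   rect ((601.8894653320312, 353.0286865234375), (43.498985290527344, 44.33623123168945), 87.31365203857422)
[265. 176.] 432 top 0.0487 mean [0.5147 0.2446 0.0462] min [0.482 0.211 0.043] max [0.548 0.278 0.054]
   rect ((514.6882934570312, 244.756103515625), (60.02165222167969, 59.868080139160156), 11.248360633850098)
[228. 176.] 172 top 0.0566 mean [0.5143 0.3584 0.055 ] min [0.494 0.336 0.051] max [0.534 0.381 0.061]
   rect ((514.4849853515625, 358.9181823730469), (41.06502151489258, 41.005149841308594), 83.43997192382812)
[229. 207.] 247 top 0.042 mean [0.4229 0.353  0.0399] min [0.396 0.328 0.036] max [0.45  0.379 0.046]
   rect ((422.1537170410156, 353.19097900390625), (40.94427490234375
[... 694 characters left out ...]
30517578125), (42.51750183105469, 52.091102600097656), 75.85676574707031)
[389. 284.] 507 top 0.0543 mean [0.517  0.3568 0.0529] min [0.494 0.334 0.048] max [0.538 0.377 0.057]
   rect ((515.8801879882812, 356.1846008300781), (42.91341018676758, 42.36684799194336), 86.995361328125)
[329. 290.] 246 top 0.0276 mean [0.6067 0.2557 0.0257] min [0.581 0.23  0.022] max [0.63  0.281 0.029]
   rect ((605.25146484375, 255.90341186523438), (52.14006805419922, 45.5458984375), 39.41117477416992)
[364. 310.] 337 top 0.0305 mean [0.6059 0.3524 0.0289] min [0.582 0.328 0.025] max [0.627 0.375 0.032]
   rect ((605.019287109375, 351.8852233886719), (45.449310302734375, 44.89396667480469), 47.166656494140625)
```

```bash
python3 - <<'E'
from h import *
for tag in('top0','scene0'):
    f=load(tag);P=pts(f);z=P[...,2];x=P[...,0];y=P[...,1]
    img=f['img'].astype(int)
    # angles
    reg=(x>.44)&(x<.60)&(y>-.12)&(y<.18)
    m=(reg&(z>.03)&(z<.08)&~((y>.19))).astype(np.uint8)
    n,l,s,c=cv2.connectedComponentsWithStats(m)
    for i in range(1,n):
        if s[i,4]<10: continue
        q=P[l==i]; print(tag,'ang',c[i].round(),s[i,4],q.mean(0).round(4),q.min(0).round(3),q.max(0).round(3))
    # white line
    sc=f['img'].min(2).astype(int)
    reg=(x>.42)&(x<.75)&(y>-.38)&(y<.12)&(z<.018)&(z>0)
    m=(reg&(sc>185)).astype(np.uint8)
    n,l,s,c=cv2.connectedComponentsWithStats(m)
    for i in range(1,n):
        if s[i,4]<8: continue
        r=cv2.minAreaRect(np.argwhere(l==i)[:,::-1].astype(np.float32))
        print('white',c[i].round(1),s[i,4],ray(f,*c[i],.008).round(4),r)
    # clamp stand
    reg=(x>.38)&(x<.7)&(y>-.42)&(y<-.18)
    m=(reg&(z>.045)&(z<.13)).astype(np.uint8)
    n,l,s,c=cv2.connectedComponentsWithStats(m)
    for i in range(1,n):
        if s[i,4]<10: continue
        q=P[l==i]; print('stand',c[i].round(),s[i,4],q.mean(0).round(4),q.min(0).round(3),q.max(0).round(3)); 
        for lo,hi in((.055,.074),(.075,.082),(.083,.11)):
            t=q[(q[:,2]>lo)&(q[:,2]<hi)]
            if len(t)>5: print('  ',lo,len(t),t.mean(0).round(4),cv2.minAreaRect((t[:,:2]*1000).astype(np.float32)))
f=load('top0');cv2.imwrite('pics/a.png',cv2.resize(f['img'][110:230,290:490],None,fx=4,fy=4,interpolation=cv2.INTER_CUBIC))
E
```

```text
top0 ang [312. 178.] 61 [0.5061 0.1019 0.0514] [0.477 0.099 0.034] [0.535 0.105 0.064]
top0 ang [364. 178.] 62 [ 0.5053 -0.0533  0.0551] [ 0.477 -0.057  0.039] [ 0.536 -0.05   0.063]
white [348. 135.] 13 [ 0.6502 -0.0094  0.008 ] ((348.0, 135.0), (12.0, 0.0), -90.0)
white [340.  157.4] 245 [0.5786 0.016  0.008 ] ((337.5, 155.5), (25.0, 21.0), 90.0)
white [464.9 172.9] 216 [ 0.5277 -0.3695  0.008 ] ((464.9077453613281, 179.26153564453125), (52.09458923339844, 10.666986465454102), 82.87498474121094)
white [416.8 176.3] 314 [ 0.5178 -0.2209  0.008 ] ((416.7762756347656, 176.02163696289062), (40.77724075317383, 7.705935478210449), 84.47245788574219)
white [450.1 160.8] 12 [ 0.5663 -0.3253  0.008 ] ((450.0, 160.5), (5.0, 2.0), 90.0)
white [436.1 162.1] 47 [ 0.5624 -0.2821  0.008 ] ((436.45904541015625, 162.04917907714844), (3.259286880493164, 13.218217849731445), 84.80557250976562)
white [308.8 181.1] 62 [0.5039 0.1136 0.008 ] ((309.0, 180.5), (19.0, 4.0), 90.0)
white [342.8 182.1] 659 [0.5004 0.0081 0.008 ] ((337.4999694824219, 180.49998474121094), (46.99999237060547, 18.999996185302734)
[... 1416 characters left out ...]
320503234863281), 56.3099365234375)
white [256.  253.5] 52 [0.6108 0.0231 0.008 ] ((255.6323699951172, 253.2794189453125), (21.951818466186523, 2.2294812202453613), 30.963756561279297)
stand [203. 178.] 711 [ 0.5162 -0.2964  0.0701] [ 0.406 -0.33   0.045] [ 0.634 -0.273  0.103]
   0.055 389 [ 0.5287 -0.295   0.0645] ((520.03564453125, -301.4940185546875), (224.7124786376953, 40.7389030456543), 4.211604118347168)
   0.075 117 [ 0.5143 -0.2984  0.0786] ((519.0610961914062, -300.73590087890625), (225.53628540039062, 41.38824462890625), 4.767732620239258)
   0.083 113 [ 0.4692 -0.3015  0.0943] ((524.7247314453125, -293.6465759277344), (201.01861572265625, 41.353092193603516), 12.665241241455078)
```

View pics/a.png

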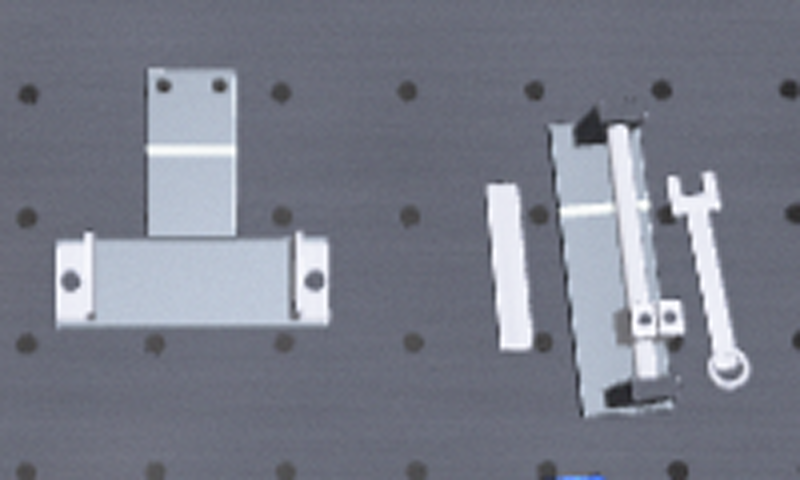

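```bash
cat >> h.py <<'E'
def plan(x,y,z,yaw,show=True):
    s=env.sense();p=np.array(s['tool_pos']);w=np.radians(s['orientation'][2])
    d=np.array([x,y,z])-p
    X=np.array([np.cos(w),np.sin(w),0]);Y=np.array([np.sin(w),-np.cos(w),0])
    t=-(np.radians(yaw)-w); t=(t+np.pi/2)%np.pi-np.pi/2
    print('t=%.2f'%s['time'],'tcp',p.round(4),'yaw %.2f'%np.degrees(w),'rp',np.round(s['orientation'][:2],2),'F',np.round(s['force'],1),'gw %.4f'%s['grip_width'])
    print('   shift mm',[round(float(v),1) for v in(d@X*1000,d@Y*1000,-d[2]*1000)],'turn',round(float(t),4),'j7',round(float(s['joint_pos'][6]),1))
E
python3 - <<'E'
from h import *
plan(.5,-.35,.3,0);plan(.52,.3,.3,0)
E
```

```text
t=0.10 tcp [ 0.1618 -0.6288  0.2176] yaw 14.43 rp [-179.87    0.  ] F [0.5 0.3 0.1] gw 0.0928
   shift mm [397.0, -185.7, -82.4] turn 0.2518 j7 -2.3
t=0.10 tcp [ 0.1618 -0.6288  0.2176] yaw 14.43 rp [-179.87    0.  ] F [0.5 0.3 0.1] gw 0.0928
   shift mm [578.4, -810.3, -82.4] turn 0.2518 j7 -2.3
```

Emit:
send_rows(steps=[[45,-20,-10,0.05],[90,-40,-20,0.1],[135,-60,-30,0.15],[180,-82,-45,0.2],[225,-104,-60,0.25],[270,-126,-82,0.25],[315,-146,-82,0.25],[360,-168,-82,0.25],[397,-186,-82,0.25],[430,-223,-82,0.25]], claw=1, grip_force=30)

```text
time: 1.1
tool_pos: [0.5248, -0.3053, 0.2996]
orientation: [-180.0, 0.0, 0.1]
force: [0.5, 0.2, 0.2]
grip_width: 0.0931
```

```bash
python3 - <<'E'
from h import *
plan(.50,.29,.3,0)
E
```

```text
t=1.10 tcp [ 0.5248 -0.3053  0.2996] yaw 0.09 rp [-1.8e+02  1.0e-02] F [0.5 0.2 0.2] gw 0.0931
   shift mm [-23.8, -595.3, -0.4] turn 0.0017 j7 -61.8
```

Emit:
send_rows(steps=[[0,-45,0,0],[0,-92,0,0],[0,-140,0,0],[0,-188,0,0],[0,-236,0,0],[0,-284,0,0],[0,-320,0,0],[0,-330,0,0],[0,-330,0,0]])

```text
time: 2.0
tool_pos: [0.5219, 0.0253, 0.3004]
orientation: [-180.0, 0.0, 0.3]
force: [-0.2, -0.4, 0.8]
grip_width: 0.0931
```

```bash
python3 - <<'E'
from h import *
f=grab('wrist','w1');print(f['world_from_camera'].round(3).tolist(),f['K'].round(1).tolist())
plan(.50,.29,.3,0)
E
```

```text
[[0.006, 0.959, 0.284, 0.602], [-1.0, 0.006, 0.002, 0.026], [-0.0, -0.284, 0.959, 0.465], [0.0, 0.0, 0.0, 1.0]] [[336.7, 0.0, 323.5], [0.0, 336.7, 200.6], [0.0, 0.0, 1.0]]
t=2.05 tcp [0.5221 0.0227 0.3004] yaw 0.10 rp [1.7993e+02 4.0000e-02] F [-0.4 -0.4 -0.9] gw 0.0928
   shift mm [-21.6, -267.3, 0.4] turn 0.0017 j7 -96.9
```

View pics/w1.png

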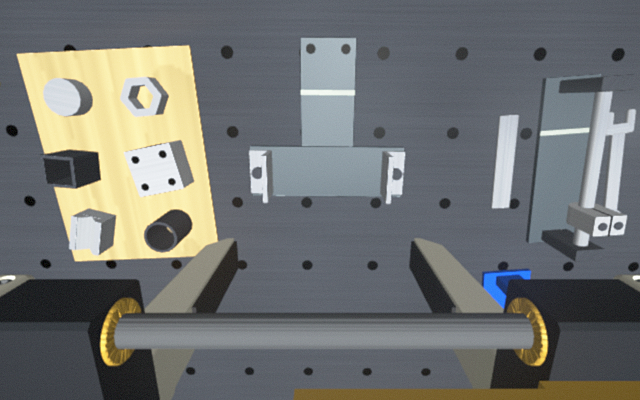

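The wrist view shows the T-plate with its white line at (328,92), angles at (260,175) and (393,175), and the kit board at left. The clamp is at right (597,220). I measure the plate here.

```bash
cat > st.py <<'E'
from h import *
import sys
def stops(tag,out=True):
    f=load(tag);P=pts(f);z=P[...,2];x=P[...,0];y=P[...,1];g=cv2.cvtColor(f['img'],cv2.COLOR_BGR2GRAY).astype(float);g=cv2.GaussianBlur(g,(0,0),.8)
    cx,cy=.507,.023
    def edge(p0,p1,h,sgn=None,n=200):
        # strongest gradient along the world segment
        t=np.linspace(0,1,n);p0=np.array(p0);p1=np.array(p1)
        uv=np.array([proj(f,np.append(p0+(p1-p0)*a,h)) for a in t],np.float32)
        v=cv2.remap(g.astype(np.float32),uv[None,:,0],uv[None,:,1],cv2.INTER_LINEAR)[0]
        d=np.gradient(v); 
        return p0+(p1-p0)*t[np.argmax(abs(d))],v
    def linepeak(p0,p1,h,n=300):
        t=np.linspace(0,1,n);p0=np.array(p0);p1=np.array(p1)
        uv=np.array([proj(f,np.append(p0+(p1-p0)*a,h)) for a in t],np.float32)
        v=cv2.remap(g.astype(np.float32),uv[None,:,0],uv[None,:,1],cv2.INTER_LINEAR)[0]
        w=np.clip(v-np.median(v)-15,0,None);return p0+(p1-p0)*(t*w).sum()/w.sum()
    L=[];R=[]
    for xx in np.linspace(.555,.66,22):
        if abs(xx-.612)<.012: continue
        L.append(edge((xx,cy+.035+.012),(xx,cy+.035-.012),.008)[0]);R.append(edge((xx,cy-.035-.012),(xx,cy-.035+.012),.008)[0])
    L=np.array(L);R=np.array(R)
    def fit(A,ax):
        for _ in range(3):
            c=np.polyfit(A[:,ax],A[:,1-ax],1);r=A[:,1-ax]-np.polyval(c,A[:,ax]);A=A[abs(r)<max(.001,1.5*r.std())]
        return c,r.std(),len(A)
    cl=fit(L,0);cr=fit(R,0)
    W=np.array([linepeak((.592,yy),(.632,yy),.008) for yy in np.linspace(cy-.028,cy+.028,20)]);cw=fit(W,1)
    B=np.array([edge((.458,yy),(.486,yy),.008)[0] for yy in np.linspace(cy-.05,cy+.05,20)]);cb=fit(B,1)
    E_=np.array([edge((.665,yy),(.69,yy),.008)[0] for yy in np.linspace(cy-.028,cy+.028,20)]);ce=fit(E_,1)
    print(tag,'tongue yaw deg',np.degrees(cl[0][0]).round(2),np.degrees(cr[0][0]).round(2),'y at .61',np.polyval(cl[0],.61).round(4),np.polyval(cr[0],.61).round(4),'resid',np.round([cl[1],cr[1],cw[1],cb[1],ce[1]],4))
    print(' line x',np.polyval(cw[0],cy).round(4),'yaw',np.degrees(-cw[0][0]).round(2),'front x',np.polyval(cb[0],cy).round(4),'yaw',np.degrees(-cb[0][0]).round(2),'end x',np.polyval(ce[0],cy).round(4), 'yaw',np.degrees(-ce[0][0]).round(2))
    m=((x>.44)&(x<.58)&(y>-.1)&(y<.16)&(z>.03)&(z<.08)).astype(np.uint8)
    n,l,s,c=cv2.connectedComponentsWithStats(m)
    for i in range(1,n):
        if s[i,4]>30: q=P[l==i]; print(' ang',s[i,4],q.mean(0).round(4),q.min(0).round(4),q.max(0).round(4))
for t in sys.argv[1:]: stops(t)
E
python3 st.py w1 top0 scene0
```

```text
w1 tongue yaw deg 0.14 -0.16 y at .61 0.0557 -0.0132 resid [0.0004 0.0005 0.     0.0005 0.0002]
 line x 0.6132 yaw -0.08 front x 0.4742 yaw 0.59 end x 0.6776 yaw 0.05
 ang 396 [0.5102 0.0984 0.0509] [0.4784 0.0962 0.0301] [0.5387 0.1029 0.0593]
 ang 413 [ 0.5098 -0.055   0.0506] [ 0.4783 -0.0594  0.0306] [ 0.5384 -0.0529  0.059 ]
top0 tongue yaw deg -0.97 -0.18 y at .61 0.0585 -0.0116 resid [0.0004 0.0004 0.     0.0004 0.0011]
 line x 0.6113 yaw -0.29 front x 0.473 yaw 0.34 end x 0.6777 yaw -0.65
 ang 61 [0.5061 0.1019 0.0514] [0.4773 0.0991 0.0343] [0.5354 0.1049 0.0645]
 ang 62 [ 0.5053 -0.0533  0.0551] [ 0.4768 -0.0567  0.0391] [ 0.5357 -0.0502  0.0627]
scene0 tongue yaw deg 0.19 -0.47 y at .61 0.0558 -0.0137 resid [0.0006 0.0005 0.0001 0.0009 0.0036]
 line x 0.6105 yaw -0.41 front x 0.4708 yaw 1.34 end x 0.6731 yaw 0.2
 ang 167 [ 0.5096 -0.0543  0.0463] [ 0.4771 -0.0612  0.03  ] [ 0.5377 -0.049   0.0606]
 ang 177 [0.51   0.1016 0.0463] [0.4772 0.0952 0.0301] [0.5391 0.1054 0.0598]
```

Emit:
send_rows(steps=[[10,-45,0,0],[18,-92,10,0],[18,-140,20,0],[18,-188,30,0],[18,-236,40,0],[18,-265,50,0],[18,-277,50,0],[18,-277,50,0],[18,-277,50,0]])

```text
time: 2.95
tool_pos: [0.5415, 0.2971, 0.2512]
orientation: [179.9, -0.1, -0.2]
force: [-0.0, -0.2, 0.1]
grip_width: 0.0931
```

```bash
python3 - <<'E'
from h import *
f=grab('wrist','w2')
plan(.50,.29,.3,0)
P=pts(f);z=P[...,2]
kit=(P[...,0]>.38)&(P[...,0]<.68)&(P[...,1]>.12)&(P[...,1]<.40)
m=(kit&(z>.018)&(z<.12)).astype(np.uint8)
n,l,s,c=cv2.connectedComponentsWithStats(m)
for i in range(1,n):
    if s[i,4]<80: continue
    q=P[l==i]; top=np.percentile(q[:,2],85); t=q[q[:,2]>top-.004]
    r=cv2.minAreaRect((t[:,:2]*1000).astype(np.float32))
    print(c[i].round(),s[i,4],'top',top.round(4),'rect',np.round(r[0],1),np.round(r[1],1),round(r[2],2))
E
```

```text
t=3.00 tcp [0.5415 0.2969 0.2514] yaw -0.20 rp [ 1.7989e+02 -1.1000e-01] F [-0.5  0.3 -0.7] gw 0.0929
   shift mm [-41.5, 7.1, -48.6] turn -0.0034 j7 -125.0
[361. 115.] 976 top 0.0268 rect [606.  255.3] [45.9 51. ] 5.35
[275. 117.] 1346 top 0.0297 rect [604.9 351.3] [43.7 44.9] 0.51
[371. 194.] 2833 top 0.0446 rect [516.5 242.2] [60.1 59.9] 11.95
[272. 197.] 1117 top 0.054 rect [516.  356.2] [40.  40.4] 85.26
[281. 263.] 1340 top 0.0388 rect [424.  351.2] [40.  50.8] 75.14
[372. 263.] 1254 top 0.0584 rect [431.4 238.5] [42.7 42.8] 27.76
```

View pics/w2.png

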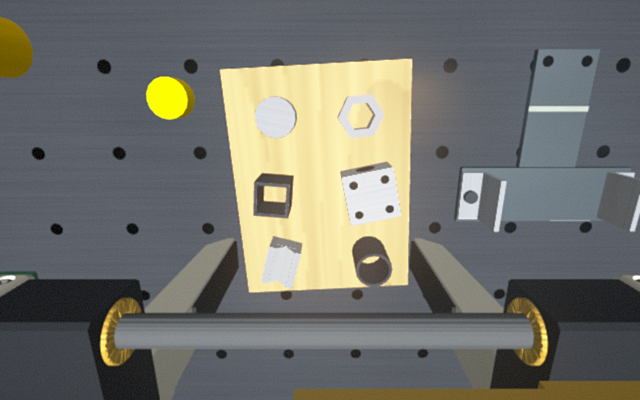

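Wrist frame w2: disc (275,117), nut (361,115), riser with four holes (371,194), tube (272,197), V-block (281,263) with its groove along its long axis, pipe (372,263), yellow disc (170,97). All rectangle sizes match the stated ones, so next is the riser.

```bash
python3 - <<'E'
from h import *
plan(.5165,.2422,.014,11.95)
E
```

```text
t=3.00 tcp [0.5415 0.2969 0.2514] yaw -0.20 rp [ 1.7989e+02 -1.1000e-01] F [-0.5  0.3 -0.7] gw 0.0929
   shift mm [-24.8, 54.8, 237.4] turn -0.212 j7 -125.0
```

Emit:
send_rows(steps=[[-10,25,35,-0.1],[-20,45,75,-0.212],[-24.8,54.8,115,-0.212],[-24.8,54.8,150,-0.212],[-24.8,54.8,175,-0.212],[-24.8,54.8,195,-0.212],[-24.8,54.8,215,-0.212],[-24.8,54.8,230,-0.212],[-24.8,54.8,237,-0.212],[-24.8,54.8,237,-0.212]], claw=1)

```text
time: 4.0
tool_pos: [0.5155, 0.2438, 0.0136]
orientation: [179.9, 0.0, 12.1]
force: [-0.7, 0.6, -0.1]
grip_width: 0.0929
```

```bash
python3 - <<'E'
from h import *
f=grab('wrist','w3')
plan(.5165,.2422,.014,11.95)
E
```

```text
t=4.05 tcp [0.5159 0.2446 0.0142] yaw 12.14 rp [ 1.7996e+02 -5.0000e-02] F [-0.2 -0.5  0.6] gw 0.0928
   shift mm [0.1, 2.4, 0.2] turn 0.0033 j7 -115.3
```

View pics/w3.png

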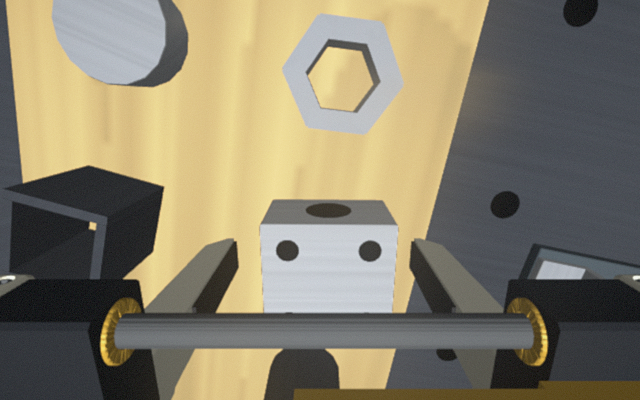

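Riser sits centred between the fingers (block 261–398, fingers 236–412). Close.

Emit:
send_rows(steps=[[0,0,0,0],[0,0,0,0],[0,0,0,0],[0,0,0,0],[0,0,0,0],[0,0,0,0]], claw=-1, grip_force=40)

```text
time: 4.65
tool_pos: [0.5157, 0.2446, 0.0141]
orientation: [179.9, -0.0, 12.2]
force: [1.3, -2.4, 3.5]
grip_width: 0.0597
```

Emit:
send_rows(steps=[[0,0,-8,0],[0,0,-20,0],[0,0,-40,0],[0,0,-60,0],[0,0,-80,0],[0,0,-100,0],[0,0,-110,0],[0,0,-110,0],[0,0,-110,0]])

```text
time: 5.55
tool_pos: [0.5143, 0.2458, 0.1232]
orientation: [180.0, 0.1, 12.3]
force: [-0.0, -0.1, -5.0]
grip_width: 0.0596
```

```bash
python3 - <<'E'
from h import *
f=grab('wrist','w4')
plan(.5075,.022,.02,0)
for _ in range(3): print(env.sense()['tool_pos'])
P=pts(f);z=P[...,2]
m=((P[...,0]>.45)&(P[...,0]<.58)&(P[...,1]>.2)&(P[...,1]<.29)&(z>.12)&(z<.18)&(cv2.cvtColor(f['img'],cv2.COLOR_BGR2GRAY)>120))
q=P[m];print(len(q),q.mean(0),q.min(0),q.max(0))
E
```

```text
t=5.60 tcp [0.5141 0.2455 0.1227] yaw 12.27 rp [1.7998e+02 1.3000e-01] F [ 1.2 -0.1 -3.3] gw 0.0598
   shift mm [-53.9, 217.0, 102.7] turn 0.2141 j7 -113.3
[0.51409007 0.24549808 0.12269426]
[0.51409007 0.24549808 0.12269426]
[0.51409007 0.24549808 0.12269426]
16431 [0.52558815 0.24777464 0.15237526] [0.49435752 0.20320917 0.12000769] [0.5494493  0.28998041 0.17997413]
```

View pics/w4.png

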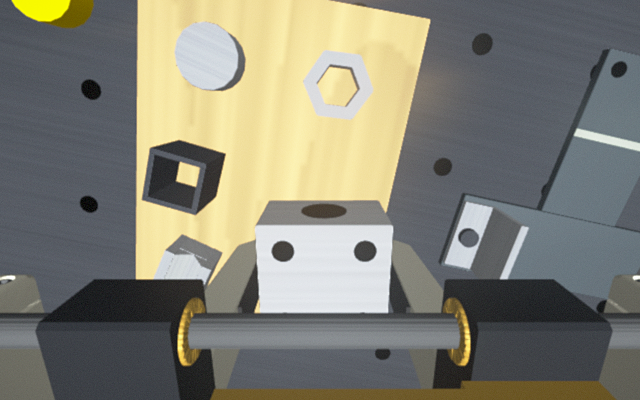

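```bash
cat >> h.py <<'E'
def toolxy(f,s,u,v,dz):
    p=np.array(s['tool_pos']);w=np.radians(s['orientation'][2]);q=ray(f,u,v,p[2]+dz)-p
    return np.array([q@[np.cos(w),np.sin(w),0],q@[np.sin(w),-np.cos(w),0]])*1000
E
python3 - <<'E'
from h import *
for t in('w3','w4'):
    f=load(t);cv2.imwrite(f'pics/{t}c.png',cv2.resize(f['img'][190:320,220:430],None,fx=3.5,fy=3.5))
    g=cv2.GaussianBlur(cv2.cvtColor(f['img'],cv2.COLOR_BGR2GRAY),(0,0),1).astype(float)
    for u in(310,330,345): 
        d=np.gradient(g[190:240,u]);print(t,u,[(190+i,round(d[i])) for i in np.argsort(-abs(d))[:4]])
f=load('w4');s=env.sense()
for v in(223,224,225): print(v,toolxy(f,s,325,v,.031))
print(toolxy(f,s,257,225,.031),toolxy(f,s,393,225,.031))
E
```

```text
w3 310 [(np.int64(199), -28), (np.int64(224), 28), (np.int64(200), -24), (np.int64(223), 22)]
w3 330 [(np.int64(224), 28), (np.int64(199), -27), (np.int64(200), -24), (np.int64(225), 21)]
w3 345 [(np.int64(224), 28), (np.int64(199), -26), (np.int64(200), -26), (np.int64(225), 22)]
w4 310 [(np.int64(200), -31), (np.int64(225), 28), (np.int64(224), 26), (np.int64(201), -24)]
w4 330 [(np.int64(200), -30), (np.int64(225), 28), (np.int64(224), 26), (np.int64(201), -25)]
w4 345 [(np.int64(200), -32), (np.int64(225), 28), (np.int64(224), 26), (np.int64(201), -26)]
223 [30.93098633  0.22612913]
224 [30.47838874  0.2270775 ]
225 [30.0249768   0.22802758]
[ 30.00465055 -28.72063581] [30.04530674 29.18192884]
```

Emit:
send_rows(steps=[[-10,40,0,0.05],[-20,80,0,0.1],[-30,125,0,0.15],[-43,170,0,0.214],[-50,205,0,0.214],[-54,217,0,0.214],[-54,217,10,0.214],[-54,217,30,0.214],[-54,217,40,0.214],[-54,217,40,0.214]])

```text
time: 6.6
tool_pos: [0.5066, 0.0245, 0.0816]
orientation: [-179.9, 0.3, 0.2]
force: [0.5, -0.3, -4.7]
grip_width: 0.0598
```

```bash
python3 - <<'E'
from h import *
f=grab('wrist','w5')
plan(.5075,.022,.0175,0)
P=pts(f);z=P[...,2];x=P[...,0];y=P[...,1]
m=((x>.44)&(x<.58)&(y>-.1)&(y<.16)&(z>.03)&(z<.063)).astype(np.uint8)
n,l,s,c=cv2.connectedComponentsWithStats(m)
for i in range(1,n):
    if s[i,4]>30: q=P[l==i]; print(' ang',c[i],s[i,4],q.mean(0).round(4),q.min(0).round(4),q.max(0).round(4))
E
```

```text
t=6.65 tcp [0.5075 0.0242 0.0826] yaw 0.16 rp [-1.7995e+02  1.5000e-01] F [-0.1  0.  -3.6] gw 0.0598
   shift mm [-0.1, 2.2, 65.1] turn 0.0028 j7 -102.2
 ang [206.93560091 226.73287982] 2205 [0.5107 0.0978 0.049 ] [0.478  0.0957 0.03  ] [0.5383 0.1031 0.0587]
 ang [450.25021758 227.67232376] 2298 [ 0.5106 -0.0544  0.0486] [ 0.4783 -0.0597  0.03  ] [ 0.5381 -0.0526  0.059 ]
```

View pics/w5.png

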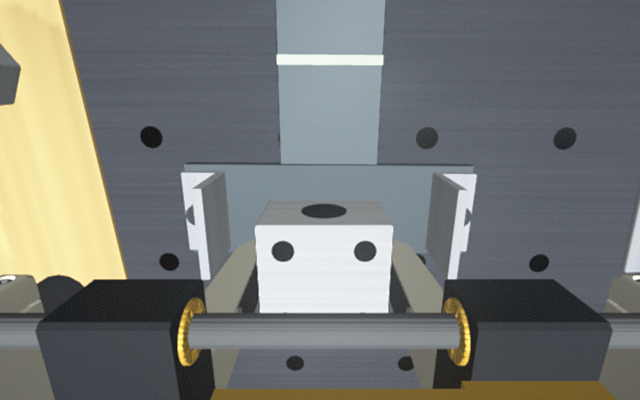

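Emit:
send_rows(steps=[[0.5,2.4,10,0.003],[0.5,2.4,25,0.003],[0.5,2.4,40,0.003],[0.5,2.4,52,0.003],[0.5,2.4,59,0.003],[0.5,2.4,61,0.003],[0.5,2.4,61,0.003],[0.5,2.4,61,0.003]])

```text
time: 7.45
tool_pos: [0.5093, 0.02, 0.0232]
orientation: [-180.0, -0.1, -0.2]
force: [0.8, 0.1, -3.0]
grip_width: 0.06
```

```bash
python3 - <<'E'
from h import *
plan(.508,.0218,.017,0)
f=grab('wrist','w6')
plan(.508,.0218,.017,0)
E
python3 st.py w6
```

```text
t=7.45 tcp [0.5093 0.02   0.0232] yaw -0.18 rp [-1.7999e+02 -7.0000e-02] F [ 0.8  0.1 -3. ] gw 0.0600
   shift mm [-1.3, -1.8, 6.2] turn -0.0031 j7 -103.2
t=7.50 tcp [0.5093 0.02   0.0232] yaw -0.18 rp [-1.7999e+02 -8.0000e-02] F [ 0.4 -0.1 -3.3] gw 0.0598
   shift mm [-1.3, -1.8, 6.2] turn -0.0032 j7 -103.2
w6 tongue yaw deg 9.78 -7.99 y at .61 0.0628 -0.0182 resid [0.0016 0.0011 0.     0.0001 0.    ]
 line x 0.6127 yaw -0.14 front x 0.4641 yaw -0.13 end x 0.665 yaw 0.0
 ang 18411 [0.5204 0.0204 0.0539] [ 0.4948 -0.0265  0.03  ] [0.5395 0.0666 0.08  ]
 ang 2605 [0.5254 0.0975 0.0467] [0.5012 0.0957 0.03  ] [0.5385 0.1028 0.0585]
 ang 2562 [ 0.5252 -0.0543  0.0468] [ 0.5005 -0.0602  0.03  ] [ 0.5383 -0.0524  0.0589]
```

View pics/w6.png

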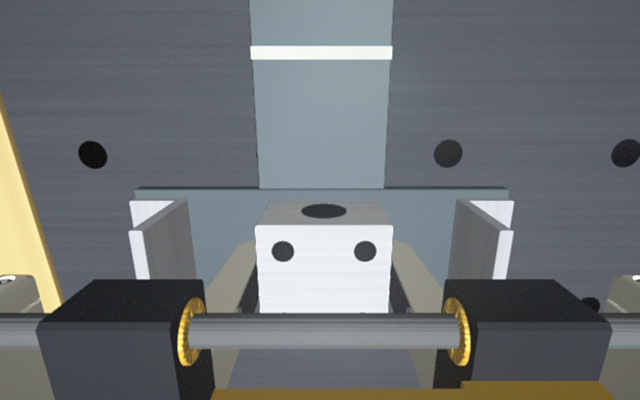

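```bash
cat > rel.py <<'E'
from h import *
import sys
f=load(sys.argv[1]);s=env.sense()
g=cv2.GaussianBlur(cv2.cvtColor(f['img'],cv2.COLOR_BGR2GRAY),(0,0),.8).astype(float)
def te(row,c,w=14):
    d=np.gradient(g[row,c-w:c+w]);i=np.argmax(abs(d));return c-w+i
for row in (65,80,100,120,140,160,175):
    a=[];
    L,R=proj(f,[0,0,0]),0
    # predicted edges from approx world
    best=None
    for sgn in(1,-1):
        us=np.array([proj(f,[xx,.022+sgn*.035,.008]) for xx in np.linspace(.53,.68,60)])
        u=np.interp(-row,-us[:,1][::1],us[:,0]) if us[0,1]<us[-1,1] else np.interp(row,us[::-1,1],us[::-1,0])
        c=te(row,int(round(u)));a.append(ray(f,c,row,.008))
    m=(a[0]+a[1])/2
    w=np.radians(s['orientation'][2]);q=m-np.array(s['tool_pos'])
    print(row,'mid world',m[:2].round(4),'width',round((a[0]-a[1])[1]*1000,1),'tool y mm',round(float(q@[np.sin(w),-np.cos(w),0])*1000,2))
E
python3 rel.py w6; python3 - <<'E'
from h import *
f=load('w6');print(f['world_from_camera'].round(4))
print(toolxy(f,env.sense(),257,225,.031),toolxy(f,env.sense(),392.5,225,.031))
E
```

```text
65 mid world [0.6069 0.0217] width 68.4 tool y mm -2.03
80 mid world [0.5998 0.0215] width 68.7 tool y mm -1.79
100 mid world [0.5901 0.0215] width 68.8 tool y mm -1.8
120 mid world [0.5801 0.0213] width 68.3 tool y mm -1.55
140 mid world [0.5698 0.0213] width 68.4 tool y mm -1.56
160 mid world [0.5591 0.0214] width 68.5 tool y mm -1.57
175 mid world [0.5509 0.0214] width 68.3 tool y mm -1.58
[[-2.400e-03  9.595e-01  2.817e-01  5.893e-01]
 [-1.000e+00 -2.300e-03 -8.000e-04  2.020e-02]
 [-1.000e-04 -2.817e-01  9.595e-01  1.884e-01]
 [ 0.000e+00  0.000e+00  0.000e+00  1.000e+00]]
[ 29.76479646 -28.66964444] [29.8133583 28.7957106]
```

Emit:
send_rows(steps=[[-1.4,-1.7,0,-0.003],[-1.4,-1.7,1,-0.003],[-1.4,-1.7,3,-0.003],[-1.4,-1.7,5,-0.003],[-1.4,-1.7,6,-0.003],[-1.4,-1.7,6,-0.003]])

```text
time: 8.1
tool_pos: [0.5074, 0.0216, 0.0171]
orientation: [180.0, -0.0, -0.0]
force: [-1.4, 0.3, 2.8]
grip_width: 0.0596
```

```bash
python3 - <<'E'
from h import *
f=grab('wrist','w7')
plan(.5077,.0215,.017,0)
E
python3 rel.py w7
```

```text
t=8.15 tcp [0.5074 0.0216 0.0171] yaw -0.01 rp [180.  -0.] F [-2.  -0.1  2.4] gw 0.0600
   shift mm [0.3, 0.1, 0.1] turn -0.0002 j7 -103.4
65 mid world [0.6043 0.0214] width 68.5 tool y mm 0.21
80 mid world [0.5975 0.0214] width 68.3 tool y mm 0.22
100 mid world [0.5881 0.0213] width 68.4 tool y mm 0.24
120 mid world [0.5785 0.0216] width 68.0 tool y mm 0.01
140 mid world [0.5685 0.0216] width 68.1 tool y mm 0.02
160 mid world [0.5582 0.0215] width 68.2 tool y mm 0.04
175 mid world [0.5502 0.0215] width 68.0 tool y mm 0.05
```

Emit:
send_rows(steps=[[0,0,0,0],[0,0,0,0],[0,0,0,0],[0,0,0,0],[0,0,-10,0],[0,0,-30,0],[0,0,-60,0],[0,0,-100,0],[0,0,-130,0],[0,0,-150,0]], claw=0.7)

```text
time: 9.15
tool_pos: [0.5083, 0.0217, 0.1699]
orientation: [-180.0, -0.2, -0.0]
force: [-0.1, 0.4, -0.6]
grip_width: 0.0789
```

```bash
cat > chk.py <<'E'
from h import *
import sys
# rect of top points within box & z-window
def rect(tag,x0,x1,y0,y1,z0,z1,bright=0):
    f=load(tag);P=pts(f);x,y,z=P[...,0],P[...,1],P[...,2]
    m=(x>x0)&(x<x1)&(y>y0)&(y<y1)&(z>z0)&(z<z1)
    n,l,s,c=cv2.connectedComponentsWithStats(m.astype(np.uint8))
    i=1+np.argmax(s[1:,4]);q=P[l==i];r=cv2.minAreaRect((q[:,:2]*1000).astype(np.float32))
    print(tag,'px',c[i].round(),'n',s[i,4],'z',np.median(q[:,2]).round(4),'rect',np.round(r[0],1),np.round(r[1],1),round(r[2],2))
E
python3 - <<'E'
from chk import *
grab('wrist','w8')
rect('w8',.45,.57,-.04,.09,.042,.055)
plan(.424,.3512,.011,-14.9)
E
python3 st.py w8
```

```text
w8 px [324. 195.] n 4385 z 0.0469 rect [507.3  22. ] [59.9 60.2] 0.13
t=9.20 tcp [0.5101 0.0219 0.1722] yaw -0.02 rp [-179.96   -0.54] F [0.5 0.4 1.1] gw 0.0789
   shift mm [-86.2, -329.3, 161.2] turn 0.2597 j7 -100.5
w8 tongue yaw deg -0.09 -0.09 y at .61 0.0559 -0.013 resid [0.0003 0.0003 0.     0.0055 0.0001]
 line x 0.613 yaw 0.03 front x 0.4672 yaw -0.8 end x 0.6733 yaw -0.08
 ang 959 [0.5101 0.0981 0.0499] [0.4783 0.0962 0.0301] [0.5384 0.1028 0.0587]
 ang 4544 [0.5095 0.0221 0.0465] [ 0.4773 -0.0081  0.0302] [0.5375 0.0521 0.0493]
 ang 958 [ 0.5099 -0.0547  0.05  ] [ 0.4785 -0.0594  0.03  ] [ 0.538  -0.0527  0.0586]
```

View pics/w8.png

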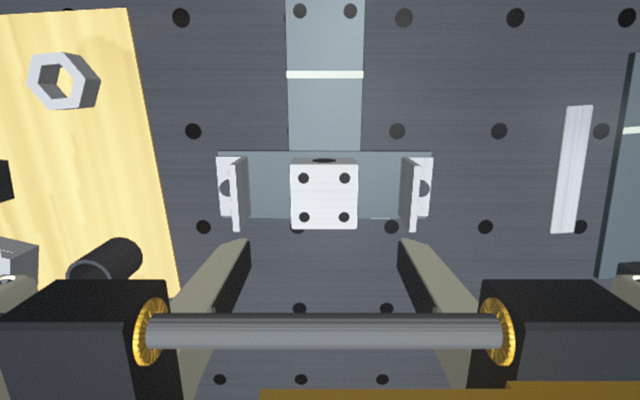

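Riser stands at (507.3, 22.0) mm, yaw 0.1°, against a plate origin near (508, 21.7). Next is the V-block.

Emit:
send_rows(steps=[[-10,-40,0,0.05],[-20,-85,0,0.1],[-30,-130,0,0.15],[-42,-178,0,0.2],[-54,-226,0,0.26],[-66,-274,0,0.26],[-78,-312,0,0.26],[-86,-329,15,0.26],[-86,-329,50,0.26],[-86,-329,75,0.26]])

```text
time: 10.2
tool_pos: [0.4201, 0.3513, 0.0903]
orientation: [180.0, 0.0, -14.8]
force: [0.5, -0.4, -0.4]
grip_width: 0.079
```

```bash
python3 - <<'E'
from h import *
grab('wrist','w9')
plan(.424,.3512,.011,-14.9)
E
```

```text
t=10.25 tcp [0.4183 0.3488 0.0866] yaw -14.82 rp [179.57   0.29] F [-1.4 -0.1 -3.1] gw 0.0792
   shift mm [4.9, -3.8, 75.6] turn 0.0014 j7 -151.2
```

View pics/w9.png

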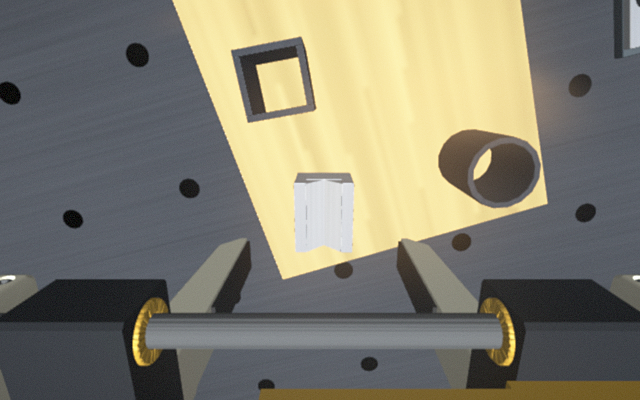

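V-block at (324,212), groove in line with the tool's x. Descending.

Emit:
send_rows(steps=[[4,-3,5,0.001],[4.5,-3,25,0.001],[4.5,-3,45,0.001],[4.5,-3,60,0.001],[4.5,-3,70,0.001],[4.5,-3,75,0.001],[4.5,-3,75,0.001]])

```text
time: 10.95
tool_pos: [0.427, 0.3525, 0.0169]
orientation: [-180.0, -0.0, -15.0]
force: [0.5, -0.4, -0.7]
grip_width: 0.0792
```

```bash
python3 - <<'E'
from h import *
f=grab('wrist','w10')
plan(.424,.3512,.011,-14.9)
E
```

```text
t=11.00 tcp [0.4271 0.3527 0.0173] yaw -14.98 rp [-1.7994e+02 -4.0000e-02] F [ 0.5 -0.4  0.5] gw 0.0790
   shift mm [-2.6, 2.3, 6.3] turn -0.0014 j7 -151.8
```

View pics/w10.png

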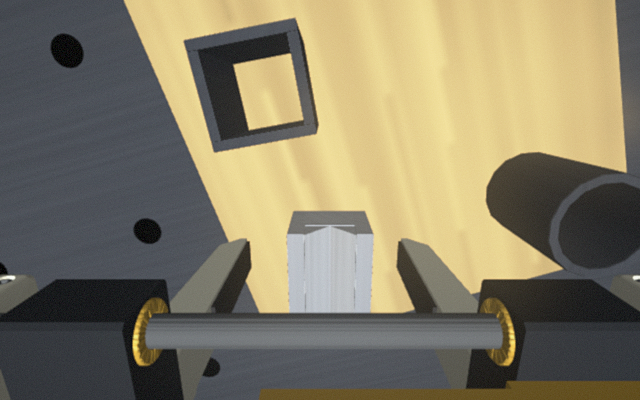

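Emit:
send_rows(steps=[[-2.6,2,3,0],[-2.6,2,5.5,0],[-2.6,2,5.5,0],[-2.6,2,5.5,0]])

```text
time: 11.4
tool_pos: [0.4236, 0.3512, 0.0113]
orientation: [-180.0, -0.0, -15.0]
force: [0.0, -0.0, 0.2]
grip_width: 0.0787
```

Emit:
send_rows(steps=[[0,0,0,0],[0,0,0,0],[0,0,0,0],[0,0,0,0],[0,0,0,0],[0,0,0,0]], claw=-1, grip_force=40)

```text
time: 12.0
tool_pos: [0.4235, 0.3509, 0.0112]
orientation: [180.0, 0.0, -15.0]
force: [-0.5, -0.5, -0.1]
grip_width: 0.04
```

Emit:
send_rows(steps=[[0,0,-8,0],[0,0,-25,0],[0,0,-50,0],[0,0,-80,0],[0,0,-110,0],[0,0,-135,0],[0,0,-140,0],[0,0,-140,0],[0,0,-140,0]])

```text
time: 12.9
tool_pos: [0.4224, 0.3501, 0.1496]
orientation: [179.8, 0.1, -15.0]
force: [0.1, 0.1, -4.5]
grip_width: 0.0401
```

```bash
python3 - <<'E'
from h import *
f=grab('wrist','w11')
plan(.5077,.0217,.1,0)
s=env.sense()
g=cv2.GaussianBlur(cv2.cvtColor(f['img'],cv2.COLOR_BGR2GRAY),(0,0),.8).astype(float)
for u in(295,310,350,363):
    d=np.gradient(g[195:250,u]);print(u,[(195+int(i),round(d[i])) for i in np.argsort(-abs(d))[:5]])
dz=.040-.0115
for v in(231,233,235): print(v,toolxy(f,s,300,v,dz),toolxy(f,s,288,v,dz),toolxy(f,s,371,v,dz))
cv2.imwrite('pics/w11c.png',cv2.resize(f['img'][190:320,250:410],None,fx=4,fy=4))
E
```

```text
t=12.95 tcp [0.4224 0.3501 0.1493] yaw -14.96 rp [1.798e+02 1.300e-01] F [ 0.2  0.6 -4.8] gw 0.0398
   shift mm [167.2, 295.2, 49.3] turn -0.2611 j7 -150.5
295 [(209, -35), (232, 32), (233, 31), (208, -31), (210, -20)]
310 [(209, -34), (208, -30), (228, 29), (229, 28), (210, -17)]
350 [(209, -36), (208, -32), (233, 28), (232, 23), (234, 19)]
363 [(232, 34), (233, 30), (231, 16), (215, -13), (216, -12)]
231 [ 25.93903721 -11.03989904] [ 25.94077242 -16.2581916 ] [25.92876294 19.85791304]
233 [ 25.00466468 -11.05777512] [ 25.00650341 -16.28554996] [24.99377744 19.89622388]
235 [ 24.06688917 -11.07571631] [ 24.06883216 -16.31300796] [24.05538455 19.93467433]
```

View pics/w11c.png

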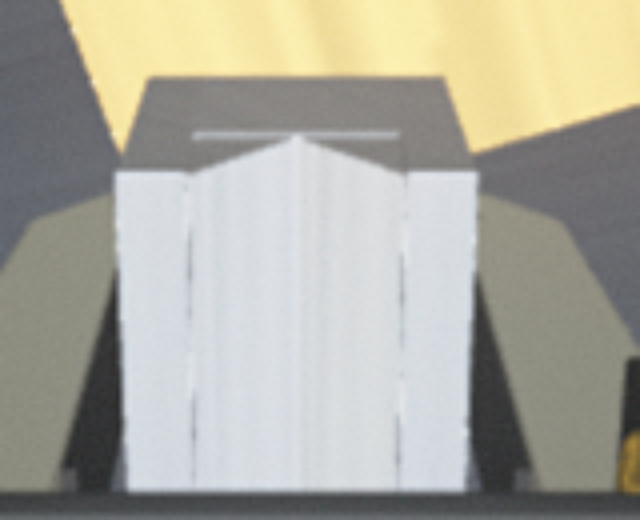

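Groove clean, far end 25 mm ahead of the tool axis, so the V-block is held centred. Carrying it to the riser.

Emit:
send_rows(steps=[[15,25,0,-0.03],[38,65,0,-0.08],[62,108,0,-0.13],[86,151,0,-0.18],[110,194,0,-0.22],[134,237,0,-0.261],[154,272,0,-0.261],[165,290,0,-0.261],[167,295,20,-0.261],[167,295,35,-0.261]])

```text
time: 13.95
tool_pos: [0.508, 0.0204, 0.1142]
orientation: [179.9, 0.2, -0.2]
force: [-0.1, 1.1, -5.4]
grip_width: 0.0395
```

Emit:
send_rows(steps=[[0,0,10,0],[0,0,30,0],[0,0,40,0],[0,0,40,0],[0,0,40,0]])

```text
time: 14.45
tool_pos: [0.5089, 0.0233, 0.0762]
orientation: [-180.0, 0.0, 0.0]
force: [-0.0, -1.0, -3.8]
grip_width: 0.0394
```

```bash
python3 - <<'E'
from h import *
f=grab('wrist','w12')
plan(.5073,.0219,.0545,0)
E
python3 rel.py w12; python3 st.py w12 | sed -n 2p
```

```text
t=14.50 tcp [0.5093 0.0233 0.0767] yaw 0.01 rp [-1.7999e+02 -7.0000e-02] F [-0.3 -1.  -4.7] gw 0.0399
   shift mm [-2.0, 1.4, 22.2] turn 0.0002 j7 -103.6
65 mid world [0.6115 0.0213] width 70.4 tool y mm 2.0
80 mid world [0.6024 0.0212] width 68.6 tool y mm 2.04
100 mid world [0.5899 0.0215] width 69.0 tool y mm 1.76
120 mid world [0.5769 0.0215] width 68.8 tool y mm 1.81
140 mid world [0.5636 0.0214] width 68.6 tool y mm 1.86
160 mid world [0.5497 0.0214] width 68.4 tool y mm 1.92
175 mid world [0.5391 0.021 ] width 82.7 tool y mm 2.31
 line x 0.6128 yaw -0.05 front x 0.4729 yaw 16.0 end x 0.665 yaw 0.0
```

View pics/w12.png

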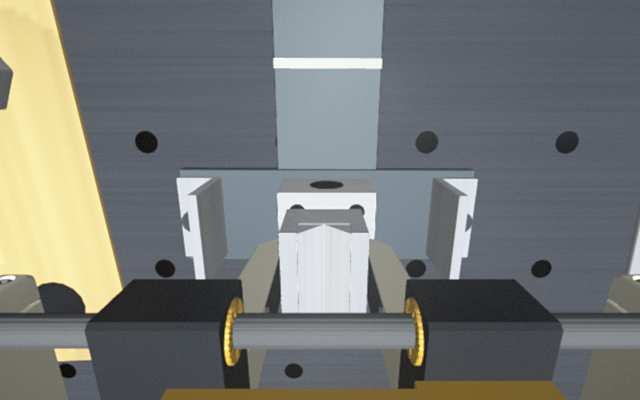

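Emit:
send_rows(steps=[[-1.9,1.6,3,0],[-1.9,1.6,9,0],[-1.9,1.6,15,0],[-1.9,1.6,18,0],[-1.9,1.6,18,0],[-1.9,1.6,18,0]])

```text
time: 15.1
tool_pos: [0.5068, 0.0215, 0.0581]
orientation: [-180.0, 0.0, -0.0]
force: [1.3, 0.4, -4.0]
grip_width: 0.0397
```

```bash
python3 - <<'E'
from h import *
plan(.5075,.0218,.0545,0)
E
```

```text
t=15.10 tcp [0.5068 0.0215 0.0581] yaw -0.01 rp [-1.7999e+02  1.0000e-02] F [ 1.3  0.4 -4. ] gw 0.0397
   shift mm [0.7, -0.3, 3.6] turn -0.0001 j7 -103.9
```

Emit:
send_rows(steps=[[0.6,-0.2,1.5,0],[0.6,-0.2,3,0],[0.6,-0.2,3.6,0],[0.6,-0.2,3.6,0],[0.6,-0.2,3.6,0]])

```text
time: 15.6
tool_pos: [0.5074, 0.0216, 0.0546]
orientation: [-180.0, -0.0, -0.0]
force: [-0.3, 0.4, -4.3]
grip_width: 0.0399
```

```bash
python3 - <<'E'
from h import *
plan(.5075,.0218,.0545,0)
E
```

```text
t=15.60 tcp [0.5074 0.0216 0.0546] yaw -0.01 rp [-180.   -0.] F [-0.3  0.4 -4.3] gw 0.0399
   shift mm [0.1, -0.2, 0.1] turn -0.0001 j7 -103.9
```

Emit:
send_rows(steps=[[0,0,0.5,0],[0,0,0.8,0],[0,0,0.8,0]])

```text
time: 15.9
tool_pos: [0.5075, 0.0216, 0.0542]
orientation: [180.0, -0.0, -0.0]
force: [-0.8, 0.2, -0.2]
grip_width: 0.0401
```

Emit:
send_rows(steps=[[0,0,0,0],[0,0,0,0],[0,0,0,0],[0,0,-10,0],[0,0,-30,0],[0,0,-60,0],[0,0,-90,0],[0,0,-110,0],[0,0,-110,0],[0,0,-110,0]], claw=0.4)

```text
time: 16.9
tool_pos: [0.5073, 0.0215, 0.1641]
orientation: [-180.0, -0.0, -0.0]
force: [0.7, 0.3, -0.2]
grip_width: 0.0651
```

```bash
python3 - <<'E'
from chk import *
grab('wrist','w13')
rect('w13',.45,.57,-.04,.09,.079,.09)
rect('w13',.45,.57,-.03,.07,.064,.09)
rect('w13',.45,.57,-.03,.07,.042,.055)
plan(.516,.3562,.017,-4.7)
E
```

```text
w13 px [305. 207.] n 884 z 0.0815 rect [508.1  36.2] [11.8 49.7] 89.98
w13 px [323. 205.] n 3324 z 0.0795 rect [508.1  22.1] [40. 50.] 90.0
w13 px [323. 187.] n 1524 z 0.0468 rect [507.3  22.1] [60.1 60.2] 0.04
t=16.95 tcp [0.5067 0.0215 0.1633] yaw -0.01 rp [1.7999e+02 7.0000e-02] F [ 0.2 -0.2 -0.4] gw 0.0651
   shift mm [9.2, -334.7, 146.3] turn 0.0818 j7 -101.5
```

View pics/w13.png

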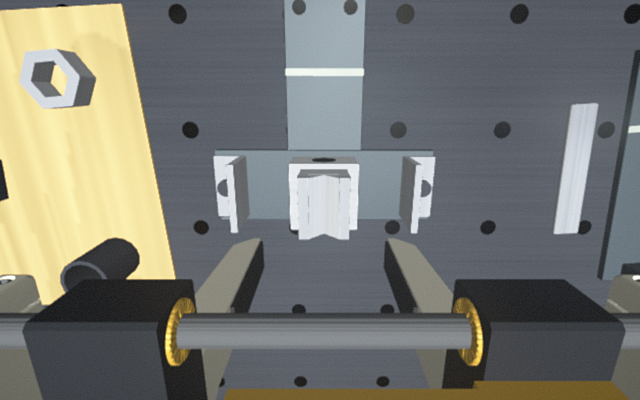

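The V-block sits on the riser at (508.1, 22.1) with yaw about 0° and its groove running back. Next is the tube.

Emit:
send_rows(steps=[[1,-40,0,0.02],[2,-88,0,0.04],[4,-136,0,0.06],[6,-184,0,0.08],[8,-232,0,0.08],[9,-280,0,0.08],[9,-315,0,0.08],[9,-334,20,0.08],[9,-334,50,0.08],[9,-334,70,0.08]], claw=0.5)

```text
time: 17.95
tool_pos: [0.5142, 0.3556, 0.0899]
orientation: [179.8, 0.3, -4.5]
force: [0.3, -0.8, 0.5]
grip_width: 0.0696
```

Emit:
send_rows(steps=[[0,0,10,0],[0,0,10,0],[0,0,10,0]])

```text
time: 18.25
tool_pos: [0.5168, 0.3557, 0.0839]
orientation: [-180.0, -0.0, -4.6]
force: [-0.3, -0.5, -0.8]
grip_width: 0.0698
```

```bash
python3 - <<'E'
from chk import *
grab('wrist','w14')
rect('w14',.47,.56,.31,.40,.049,.065)
plan(.516,.3562,.017,-4.7)
E
```

```text
w14 px [323. 234.] n 1694 z 0.0537 rect [515.9 356.3] [40.  40.3] 85.32
t=18.30 tcp [0.5171 0.3559 0.0846] yaw -4.61 rp [-1.7993e+02 -7.0000e-02] F [ 0.2 -0.4  1. ] gw 0.0697
   shift mm [-1.1, -0.2, 67.6] turn 0.0015 j7 -137.4
```

View pics/w14.png

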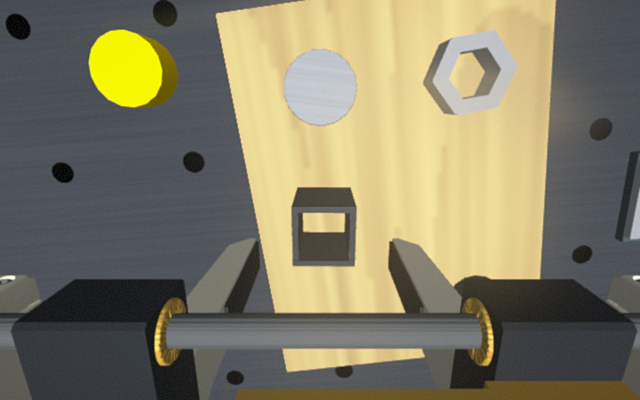

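Tube at (323,234), square-on between the fingers.

Emit:
send_rows(steps=[[-1,0,10,0],[-1,0,25,0],[-1,0,42,0],[-1,0,56,0],[-1,0,65,0],[-1,0,67,0],[-1,0,67,0],[-1,0,67,0]])

```text
time: 19.1
tool_pos: [0.516, 0.3561, 0.0173]
orientation: [-179.9, -0.1, -4.6]
force: [0.5, -0.4, 0.4]
grip_width: 0.07
```

```bash
python3 - <<'E'
from h import *
plan(.516,.3562,.017,-4.7)
E
```

```text
t=19.10 tcp [0.516  0.3561 0.0173] yaw -4.60 rp [-1.7995e+02 -6.0000e-02] F [ 0.5 -0.4  0.4] gw 0.0700
   shift mm [0.0, -0.1, 0.3] turn 0.0018 j7 -138.3
```

Emit:
send_rows(steps=[[0,0,0,0],[0,0,0,0],[0,0,0,0],[0,0,0,0],[0,0,0,0],[0,0,0,0]], claw=-1, grip_force=30)

```text
time: 19.7
tool_pos: [0.5156, 0.3557, 0.017]
orientation: [-180.0, -0.0, -4.6]
force: [0.1, -0.7, 0.8]
grip_width: 0.04
```

Emit:
send_rows(steps=[[0,0,-8,0],[0,0,-25,0],[0,0,-50,0],[0,0,-80,0],[0,0,-110,0],[0,0,-130,0],[0,0,-135,0],[0,0,-135,0],[0,0,-135,0]])

```text
time: 20.6
tool_pos: [0.5145, 0.3549, 0.1503]
orientation: [179.9, 0.1, -4.6]
force: [-0.5, -0.9, -2.9]
grip_width: 0.0394
```

```bash
python3 - <<'E'
from h import *
f=grab('wrist','w15')
plan(.6127,.0216,.1,0)
s=env.sense()
g=cv2.GaussianBlur(cv2.cvtColor(f['img'],cv2.COLOR_BGR2GRAY),(0,0),.8).astype(float)
dz=.055-.0173
for u in(300,310,320,350):
    d=np.gradient(g[190:260,u]);print(u,[(190+int(i),round(d[i])) for i in np.argsort(-abs(d))[:5]])
for v in(225,230,235): print(v,toolxy(f,s,323,v,dz))
cv2.imwrite('pics/w15c.png',cv2.resize(f['img'][180:320,250:410],None,fx=4,fy=4))
E
```

```text
t=20.65 tcp [0.5145 0.3548 0.15  ] yaw -4.59 rp [1.7986e+02 1.6000e-01] F [-0.3 -0.1 -2.2] gw 0.0397
   shift mm [124.6, 324.3, 50.0] turn -0.0802 j7 -136.7
300 [(214, -56), (215, -41), (213, -36), (216, -14), (252, 12)]
310 [(214, -54), (215, -38), (213, -36), (216, -14), (252, 12)]
320 [(214, -54), (215, -39), (213, -37), (216, -13), (252, 12)]
350 [(214, -53), (215, -40), (213, -34), (216, -14), (252, 12)]
225 [32.35109132 -0.87756429]
230 [30.18898678 -0.87679617]
235 [28.00717536 -0.87602104]
```

View pics/w15c.png

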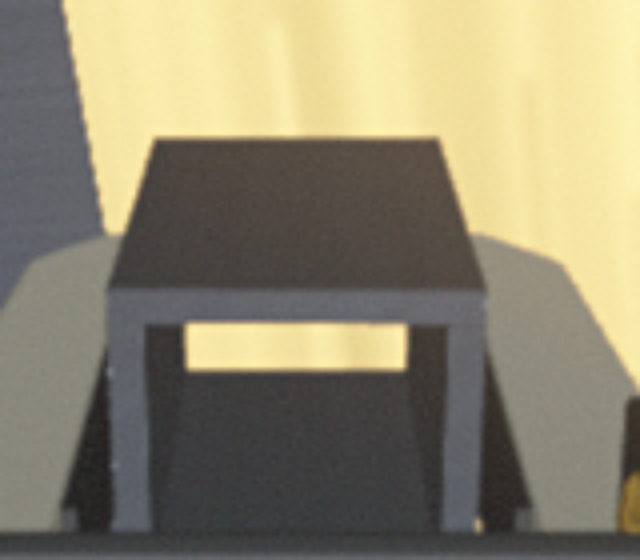

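Emit:
send_rows(steps=[[15,39,0,-0.02],[33,85,0,-0.04],[50,130,0,-0.06],[67,175,0,-0.08],[84,220,0,-0.08],[101,265,0,-0.08],[117,305,0,-0.08],[123,321,0,-0.08],[124,324,20,-0.08],[124,324,40,-0.08]])

```text
time: 21.65
tool_pos: [0.6131, 0.0217, 0.1105]
orientation: [-180.0, 0.0, -0.1]
force: [0.9, -0.2, -1.1]
grip_width: 0.0399
```

Emit:
send_rows(steps=[[0,0,10,0],[0,0,25,0],[0,0,35,0],[0,0,40,0],[0,0,40,0],[0,0,40,0]])

```text
time: 22.25
tool_pos: [0.6136, 0.0231, 0.0722]
orientation: [-180.0, -0.1, 0.0]
force: [1.0, -0.3, -1.9]
grip_width: 0.0399
```

```bash
python3 - <<'E'
from h import *
f=grab('wrist','w16')
plan(.6125,.0216,.02,0)
E
```

```text
t=22.30 tcp [0.6138 0.023  0.0725] yaw -0.00 rp [-1.7999e+02 -9.0000e-02] F [ 0.1  0.  -2.5] gw 0.0400
   shift mm [-1.3, 1.4, 52.5] turn -0.0 j7 -102.3
```

View pics/w16.png

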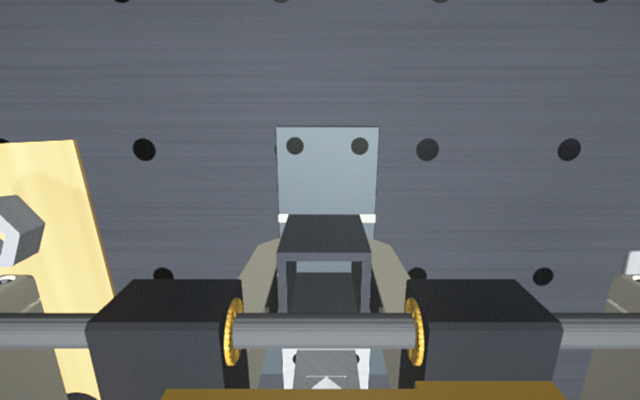

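Emit:
send_rows(steps=[[-1.2,1.4,10,0],[-1.2,1.4,25,0],[-1.2,1.4,38,0],[-1.2,1.4,45,0],[-1.2,1.4,48,0],[-1.2,1.4,48,0],[-1.2,1.4,48,0]])

```text
time: 23.0
tool_pos: [0.6124, 0.0215, 0.024]
orientation: [-180.0, -0.0, -0.0]
force: [-0.6, -0.3, -2.3]
grip_width: 0.0398
```

```bash
python3 - <<'E'
from h import *
f=grab('wrist','w17')
plan(.6125,.0216,.02,0)
for uv in((251,120),(251,160),(393,120)): pass
P=pts(f);z=P[...,2];x=P[...,0];y=P[...,1]
sc=f['img'].min(2);m=(sc>205)&(z<.02)&(x>.59)&(x<.635)&(abs(y-.022)<.04)
n,l,s,c=cv2.connectedComponentsWithStats(m.astype(np.uint8))
for i in range(1,n):
    if s[i,4]>15: print(c[i],s[i],ray(f,*c[i],.008).round(4))
E
python3 rel.py w17
```

```text
t=23.05 tcp [0.6125 0.0215 0.0243] yaw -0.01 rp [-1.7999e+02 -7.0000e-02] F [-0.2 -0.3 -2.2] gw 0.0394
   shift mm [0.0, -0.1, 4.3] turn -0.0001 j7 -103.0
[354.28169014 209.45070423] [343 207  24   6  71] [0.6339 0.0045 0.008 ]
[373.55172414 209.13793103] [367 207  15   5  29] [ 0.6341 -0.0063  0.008 ]
[330.29411765 211.        ] [327 208   9   5  17] [0.6329 0.0181 0.008 ]
[267.9 239.2] [264 238  10   4  30] [0.6157 0.0542 0.008 ]
[380.375 239.5  ] [374 238  12   5  40] [ 0.6156 -0.0111  0.008 ]
65 mid world [0.71   0.0227] width 54.2 tool y mm -1.27
80 mid world [0.7029 0.0281] width 65.5 tool y mm -6.6
100 mid world [0.6931 0.0264] width 70.1 tool y mm -4.89
120 mid world [0.6831 0.022 ] width 83.3 tool y mm -0.5
140 mid world [0.6727 0.0212] width 68.2 tool y mm 0.31
160 mid world [0.662  0.0249] width 60.7 tool y mm -3.46
175 mid world [0.6537 0.0214] width 68.6 tool y mm 0.08
```

View pics/w17.png

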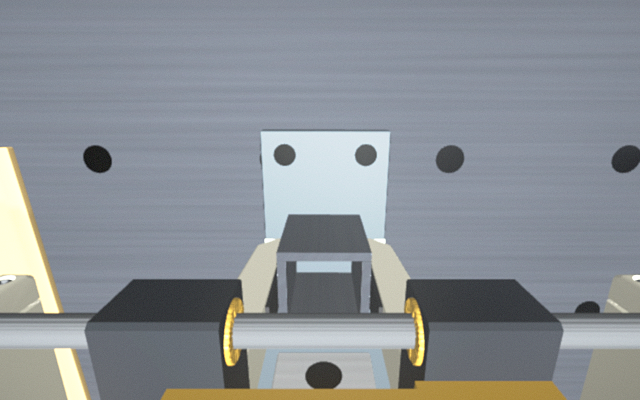

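Emit:
send_rows(steps=[[0,0,2,0],[0,0,3.5,0],[0,0,4.6,0],[0,0,4.6,0],[0,0,4.6,0]])

```text
time: 23.55
tool_pos: [0.6121, 0.0214, 0.02]
orientation: [180.0, -0.0, -0.0]
force: [-2.0, -0.3, 4.3]
grip_width: 0.0403
```

```bash
python3 - <<'E'
from h import *
plan(.6125,.0216,.02,0)
E
```

```text
t=23.55 tcp [0.6121 0.0214 0.02  ] yaw -0.01 rp [ 1.8e+02 -3.0e-02] F [-2.  -0.3  4.3] gw 0.0403
   shift mm [0.4, -0.2, -0.0] turn -0.0002 j7 -103.1
```

Emit:
send_rows(steps=[[0,0,0,0],[0,0,0,0],[0,0,0,0],[0,0,-8,0],[0,0,-25,0],[0,0,-50,0],[0,0,-85,0],[0,0,-115,0],[0,0,-130,0],[0,0,-130,0]], claw=0.4)

```text
time: 24.55
tool_pos: [0.6139, 0.0217, 0.1525]
orientation: [-180.0, -0.4, -0.0]
force: [-0.6, -0.1, -0.4]
grip_width: 0.065
```

```bash
python3 - <<'E'
from chk import *
f=grab('wrist','w18')
rect('w18',.57,.66,-.02,.07,.052,.065)
plan(.605,.3515,.09,0)
P=pts(f);z=P[...,2];x=P[...,0];y=P[...,1]
sc=f['img'].min(2);m=(sc>200)&(z<.02)&(x>.59)&(x<.635)&(abs(y-.022)<.04)
n,l,s,c=cv2.connectedComponentsWithStats(m.astype(np.uint8))
for i in range(1,n):
    if s[i,4]>15: print(c[i],s[i],ray(f,*c[i],.008).round(4))
E
```

```text
w18 px [324. 206.] n 1002 z 0.0567 rect [612.3  21.8] [40.7 39.7] 0.36
t=24.60 tcp [0.6126 0.0214 0.1505] yaw -0.02 rp [-1.7999e+02 -1.6000e-01] F [-0.   0.6 -0.6] gw 0.0653
   shift mm [-7.6, -330.1, 60.5] turn -0.0003 j7 -101.1
[293.10810811 190.97297297] [288 188  11   7  74] [0.6132 0.051  0.008 ]
[323.895 191.465] [308 188  33   7 200] [0.6128 0.0218 0.008 ]
[354.78571429 190.96428571] [349 188  13   7  84] [ 0.6133 -0.0076  0.008 ]
```

View pics/w18.png

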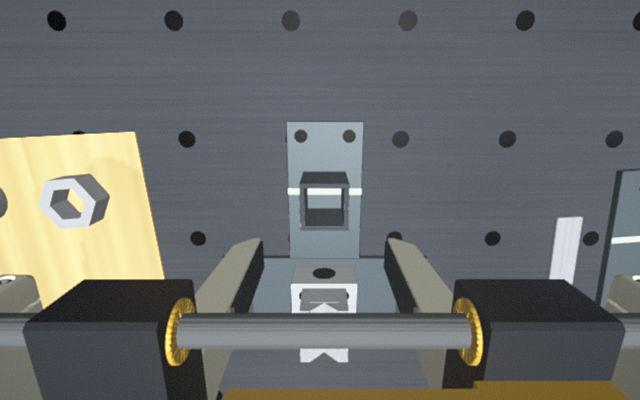

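Tube is centred on the line at (612.3, 21.8), and the white line shows on both sides of it in line with its centre. Now the plain grey disc.

Emit:
send_rows(steps=[[-1,-40,0,0],[-2,-88,0,0],[-3,-136,0,0],[-4,-184,0,0],[-5,-232,0,0],[-6,-280,0,0],[-7,-315,10,0],[-7,-330,30,0],[-7,-330,50,0],[-7,-330,60,0]], claw=0.5)

```text
time: 25.6
tool_pos: [0.6025, 0.3509, 0.085]
orientation: [179.8, 0.3, 0.1]
force: [-0.2, -0.6, -0.3]
grip_width: 0.0695
```

Emit:
send_rows(steps=[[0,0,0,0],[0,0,0,0],[0,0,0,0]])

```text
time: 25.9
tool_pos: [0.606, 0.3511, 0.0904]
orientation: [-179.9, -0.1, -0.1]
force: [-0.8, 0.9, -0.1]
grip_width: 0.0695
```

```bash
python3 - <<'E'
from chk import *
f=grab('wrist','w19')
rect('w19',.56,.65,.32,.39,.026,.04)
P=pts(f);m=((P[...,2]>.024)&(P[...,2]<.04)&(abs(P[...,0]-.605)<.035)&(abs(P[...,1]-.351)<.035)).astype(np.uint8)
c,_=cv2.findContours(m,cv2.RETR_EXTERNAL,cv2.CHAIN_APPROX_NONE);c=max(c,key=cv2.contourArea)
e=cv2.fitEllipse(c);print(e,ray(f,*e[0],.030))
plan(.605,.3515,.007,0)
E
```

```text
w19 px [324. 219.] n 2994 z 0.0288 rect [604.9 351.2] [45.5 45. ] 45.72
((323.62030029296875, 218.26119995117188), (60.166709899902344, 62.520782470703125), 92.41551971435547) [0.60668377 0.35148182 0.03      ]
t=25.95 tcp [0.6059 0.3512 0.0905] yaw -0.06 rp [-1.7993e+02 -1.2000e-01] F [ 0.  -0.4  0.1] gw 0.0698
   shift mm [-0.9, -0.3, 83.5] turn -0.0011 j7 -128.1
```

View pics/w19.png

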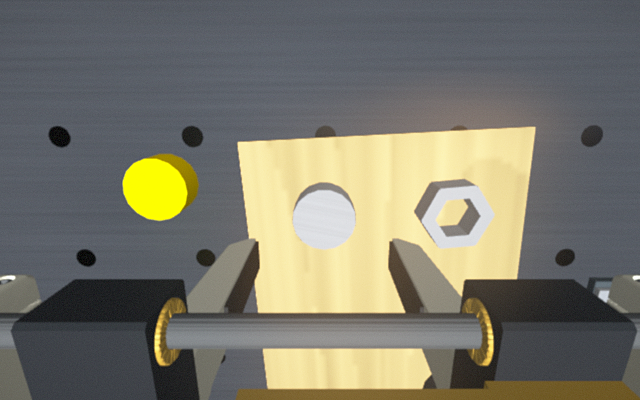

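Disc is plain grey at (324,219), between the fingers; yellow disc (157,187) and nut (453,214) are clear. Descending.

Emit:
send_rows(steps=[[-0.9,0,10,0],[-0.9,0,30,0],[-0.9,0,50,0],[-0.9,0,67,0],[-0.9,0,77,0],[-0.9,0,81,0],[-0.9,0,82,0],[-0.9,0,82,0]])

```text
time: 26.75
tool_pos: [0.6046, 0.3518, 0.0079]
orientation: [-179.9, -0.1, -0.0]
force: [1.2, 0.0, 0.1]
grip_width: 0.0699
```

```bash
python3 - <<'E'
from h import *
plan(.605,.3512,.008,0)
E
```

```text
t=26.75 tcp [0.6046 0.3518 0.0079] yaw -0.01 rp [-1.7995e+02 -7.0000e-02] F [1.2 0.  0.1] gw 0.0699
   shift mm [0.4, 0.6, -0.1] turn -0.0002 j7 -128.9
```

Emit:
send_rows(steps=[[0.4,0.5,0,0],[0.4,0.5,0,0],[0.4,0.5,0,0],[0.4,0.5,0,0],[0.4,0.5,0,0],[0.4,0.5,0,0],[0.4,0.5,0,0]], claw=-1, grip_force=35)

```text
time: 27.45
tool_pos: [0.6047, 0.351, 0.0076]
orientation: [-180.0, -0.0, -0.0]
force: [-1.5, -0.9, 3.7]
grip_width: 0.0455
```

Emit:
send_rows(steps=[[0,0,-8,0],[0,0,-25,0],[0,0,-50,0],[0,0,-80,0],[0,0,-110,0],[0,0,-130,0],[0,0,-140,0],[0,0,-140,0],[0,0,-140,0]])

```text
time: 28.35
tool_pos: [0.6037, 0.3503, 0.1462]
orientation: [179.9, 0.1, -0.0]
force: [-0.6, -0.5, -2.9]
grip_width: 0.0451
```

```bash
python3 - <<'E'
from chk import *
f=grab('wrist','w20')
s=env.sense();z0=s['tool_pos'][2]
plan(.6125,.0217,.15,0)
P=pts(f);x,y=s['tool_pos'][:2]
m=((P[...,2]>z0+.010)&(P[...,2]<z0+.035)&(abs(P[...,0]-x)<.035)&(abs(P[...,1]-y)<.0225));q=P[m];print(len(q),np.median(q[:,2])-z0,'maxx',np.percentile(q[:,0],99.8)-x)
g=cv2.GaussianBlur(cv2.cvtColor(f['img'],cv2.COLOR_BGR2GRAY),(0,0),.8).astype(float)
d=np.gradient(g[190:300,324]);print([(190+int(i),round(d[i])) for i in np.argsort(-abs(d))[:8]])
for v in(220,225,230,235,240):print(v,toolxy(f,s,324,v,.0219))
cv2.imwrite('pics/w20c.png',cv2.resize(f['img'][180:320,250:410],None,fx=4,fy=4))
E
```

```text
t=28.40 tcp [0.6035 0.3502 0.1456] yaw -0.01 rp [1.7989e+02 1.6000e-01] F [ 0.8 -0.4 -3.7] gw 0.0455
   shift mm [9.1, 328.5, -4.4] turn -0.0001 j7 -127.5
7020 0.021801603004850012 maxx 0.023194064198560183
[(216, -36), (232, 30), (215, -28), (233, 25), (217, -22), (231, 18), (234, 10), (214, -8)]
220 [28.86253998 -0.43253127]
225 [26.44818465 -0.42963037]
230 [24.01196251 -0.4267032 ]
235 [21.55357513 -0.42374939]
240 [19.07271865 -0.42076858]
```

View pics/w20c.png

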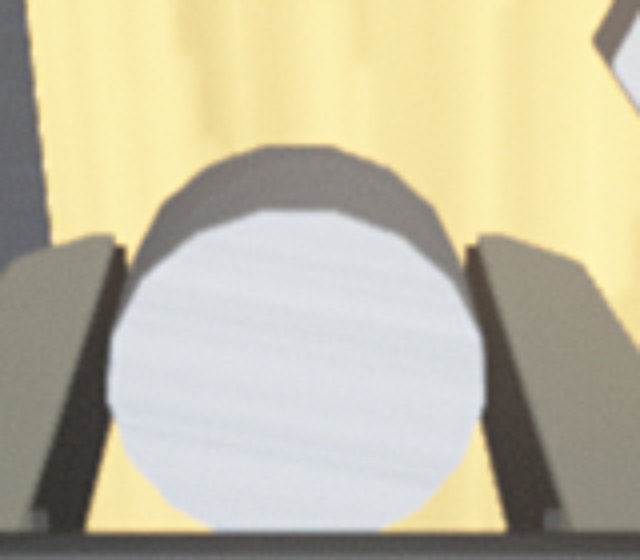

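Emit:
send_rows(steps=[[1,40,0,0],[2,88,0,0],[4,136,0,0],[5,184,0,0],[6,232,0,0],[8,280,0,0],[9,312,0,0],[9,325,0,0],[9,328.5,15,0],[9,328.5,30,0]])

```text
time: 29.4
tool_pos: [0.6132, 0.0224, 0.1163]
orientation: [-180.0, 0.0, -0.1]
force: [-0.4, 0.2, -2.8]
grip_width: 0.0454
```

Emit:
send_rows(steps=[[0,0,10,0],[0,0,25,0],[0,0,35,0],[0,0,38,0],[0,0,38,0],[0,0,38,0]])

```text
time: 30.0
tool_pos: [0.614, 0.0227, 0.0797]
orientation: [-180.0, -0.1, 0.0]
force: [1.1, 0.5, -2.3]
grip_width: 0.0451
```

```bash
python3 - <<'E'
from chk import *
f=grab('wrist','w21')
plan(.6124,.0218,.0608,0)
E
```

```text
t=30.05 tcp [0.6141 0.0226 0.0799] yaw 0.00 rp [-1.7998e+02 -9.0000e-02] F [ 0.1  0.1 -2.5] gw 0.0451
   shift mm [-1.7, 0.8, 19.1] turn 0.0001 j7 -102.3
```

View pics/w21.png

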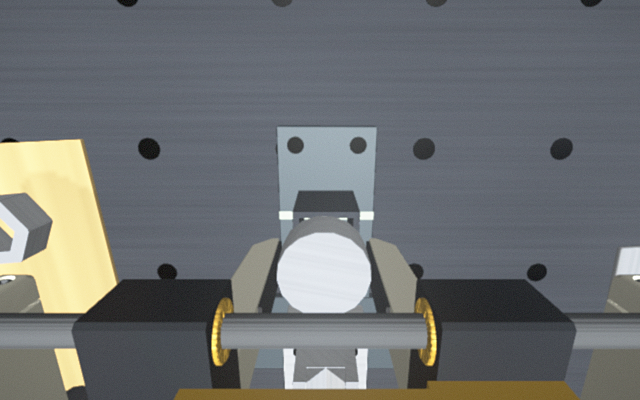

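Emit:
send_rows(steps=[[-1.6,0.8,4,0],[-1.6,0.8,10,0],[-1.6,0.8,14,0],[-1.6,0.8,16,0],[-1.6,0.8,16,0],[-1.6,0.8,16,0]])

```text
time: 30.65
tool_pos: [0.6119, 0.0216, 0.0632]
orientation: [-180.0, -0.0, -0.0]
force: [-0.5, -0.9, -2.7]
grip_width: 0.045
```

```bash
python3 - <<'E'
from chk import *
plan(.6124,.0218,.0608,0)
E
```

```text
t=30.65 tcp [0.6119 0.0216 0.0632] yaw -0.01 rp [-1.7999e+02 -1.0000e-02] F [-0.5 -0.9 -2.7] gw 0.0450
   shift mm [0.5, -0.2, 2.4] turn -0.0002 j7 -102.5
```

Emit:
send_rows(steps=[[0.5,-0.2,1,0],[0.5,-0.2,2,0],[0.5,-0.2,2.6,0],[0.5,-0.2,2.6,0],[0.5,-0.2,2.6,0]])

```text
time: 31.15
tool_pos: [0.6123, 0.0218, 0.0606]
orientation: [-180.0, 0.0, -0.0]
force: [0.4, -0.2, -3.5]
grip_width: 0.0449
```

```bash
python3 - <<'E'
from chk import *
plan(.6124,.0218,.0608,0)
E
```

```text
t=31.15 tcp [0.6123 0.0218 0.0606] yaw -0.01 rp [-180.    0.] F [ 0.4 -0.2 -3.5] gw 0.0449
   shift mm [0.1, 0.0, -0.2] turn -0.0001 j7 -102.6
```

Still bearing the weight; easing down a little further.

Emit:
send_rows(steps=[[0,0,0.4,0],[0,0,0.8,0],[0,0,0.8,0]])

```text
time: 31.45
tool_pos: [0.6124, 0.0218, 0.0605]
orientation: [180.0, -0.0, -0.0]
force: [-2.1, 0.3, 3.2]
grip_width: 0.045
```

```bash
python3 - <<'E'
from chk import *
plan(.6124,.0218,.0608,0)
E
```

```text
t=31.45 tcp [0.6124 0.0218 0.0605] yaw -0.01 rp [ 1.8e+02 -2.0e-02] F [-2.1  0.3  3.2] gw 0.0450
   shift mm [0.0, -0.0, -0.3] turn -0.0002 j7 -102.6
```

In contact. Release and rise.

Emit:
send_rows(steps=[[0,0,0,0],[0,0,0,0],[0,0,0,0],[0,0,-8,0],[0,0,-25,0],[0,0,-50,0],[0,0,-85,0],[0,0,-110,0],[0,0,-120,0],[0,0,-120,0]], claw=0.4)

```text
time: 32.45
tool_pos: [0.6133, 0.0219, 0.1814]
orientation: [-180.0, -0.2, -0.0]
force: [-0.3, 0.6, 0.6]
grip_width: 0.065
```

```bash
python3 - <<'E'
from chk import *
f=grab('wrist','w22')
rect('w22',.57,.66,-.02,.07,.079,.09)
rect('w22',.45,.57,-.03,.07,.064,.09)
P=pts(f);m=((P[...,2]>.078)&(P[...,2]<.09)&(abs(P[...,0]-.612)<.035)&(abs(P[...,1]-.022)<.035)).astype(np.uint8)
c,_=cv2.findContours(m,cv2.RETR_EXTERNAL,cv2.CHAIN_APPROX_NONE);c=max(c,key=cv2.contourArea)
q=P[m>0];print(q.min(0),q.max(0))
plan(.47,-.302,.2,4.6)
E
```

```text
w22 px [324. 203.] n 2288 z 0.0819 rect [612.9  22. ] [44.8 44.8] 0.88
w22 px [324. 296.] n 1434 z 0.0771 rect [517.8  21.9] [39.9 32. ] 89.87
[ 5.90420053e-01 -4.60600647e-04  7.80359615e-02] [0.63528222 0.04433749 0.08432778]
t=32.50 tcp [0.6122 0.0217 0.1798] yaw -0.01 rp [ 1.8e+02 -1.0e-02] F [-0.5  0.3 -1.7] gw 0.0646
   shift mm [-142.1, 323.8, -20.2] turn -0.0804 j7 -100.7
```

View pics/w22.png

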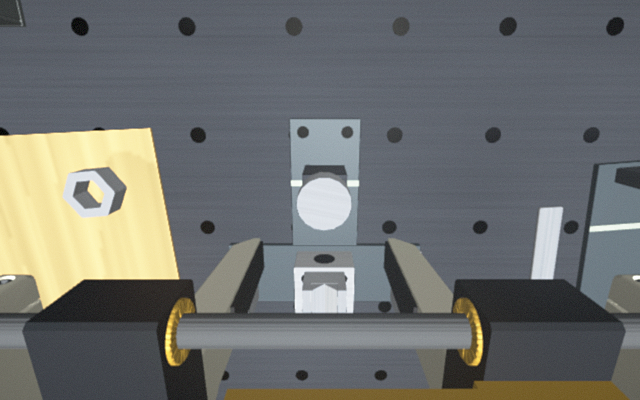

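Disc sits flat on the tube at (612.9, 22.0). Going to look at the clamp.

Emit:
send_rows(steps=[[-15,40,-10,-0.02],[-32,86,-25,-0.04],[-49,132,-40,-0.06],[-66,178,-55,-0.08],[-83,224,-70,-0.08],[-98,268,-70,-0.08],[-108,305,-70,-0.08],[-112,322,-70,-0.08],[-112,322,-70,-0.08],[-112,322,-70,-0.08]])

```text
time: 33.5
tool_pos: [0.5, -0.2987, 0.2482]
orientation: [-179.8, 0.1, 4.6]
force: [0.4, 0.5, -0.3]
grip_width: 0.065
```

```bash
python3 - <<'E'
from chk import *
f=grab('wrist','w23')
plan(.47,-.302,.2,4.6)
P=pts(f);x,y,z=P[...,0],P[...,1],P[...,2]
rect('w23',.38,.66,-.38,-.22,.094,.11)
rect('w23',.38,.66,-.38,-.22,.06,.072)
rect('w23',.38,.66,-.38,-.22,.06,.086)
rect('w23',.38,.66,-.36,-.23,.005,.013)
sc=f['img'].min(2);m=(sc>195)&(z<.02)&(x>.53)&(x<.60)&(y>-.35)&(y<-.245)
n,l,s,c=cv2.connectedComponentsWithStats(m.astype(np.uint8))
for i in range(1,n):
    if s[i,4]>15: print(c[i],s[i],ray(f,*c[i],.008).round(4))
E
```

```text
t=33.55 tcp [ 0.5007 -0.2977  0.2486] yaw 4.74 rp [-1.7983e+02  6.0000e-02] F [ 0.4 -0.1 -0.7] gw 0.0649
   shift mm [-31.0, 1.7, 48.6] turn 0.0025 j7 -62.3
w23 px [329. 222.] n 865 z 0.099 rect [ 465.2 -306.7] [24.8 35.2] 5.33
w23 px [329. 133.] n 2249 z 0.0658 rect [ 545.9 -300.7] [139.7  35.5] 4.44
w23 px [330. 116.] n 3157 z 0.0666 rect [ 553.8 -299.7] [155.6  35.9] 4.53
w23 px [310. 138.] n 3514 z 0.007 rect [ 518.7 -280.2] [228.9  25.8] 4.55
[310.51908397 114.48091603] [300 112  22   6 131] [ 0.5635 -0.2773  0.008 ]
[347.96 114.48] [338 112  21   6 125] [ 0.567  -0.3208  0.008 ]
```

View pics/w23.png

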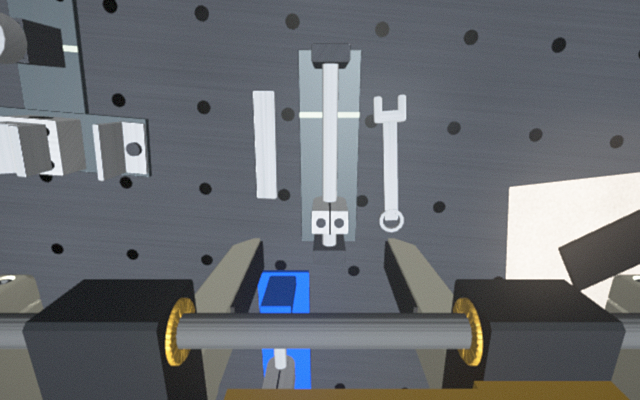

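Grey-stand clamp at (329,222): top 24.8 × 35.2 mm at z 0.099, centre (465.2, −306.7). White line at (310,114)/(348,114) meets the rod axis at about (565.2, −298.8), so the clamp must travel about 100 mm. The blue stand lies lower (285,330) and stays untouched.

```bash
python3 - <<'E'
from chk import *
plan(.4652,-.3067,.068,4.55)
E
```

```text
t=33.55 tcp [ 0.5007 -0.2977  0.2486] yaw 4.74 rp [-1.7983e+02  6.0000e-02] F [ 0.4 -0.1 -0.7] gw 0.0649
   shift mm [-36.1, 6.0, 180.6] turn 0.0034 j7 -62.3
```

Emit:
send_rows(steps=[[-12,2,10,0.003],[-30,5,40,0.003],[-36,6,75,0.003],[-36,6,100,0.003],[-36,6,115,0.003],[-36,6,120,0.003],[-36,6,120,0.003],[-36,6,120,0.003]])

```text
time: 34.35
tool_pos: [0.466, -0.3084, 0.1306]
orientation: [180.0, -0.1, 4.5]
force: [0.4, 0.2, -0.4]
grip_width: 0.0651
```

```bash
python3 - <<'E'
from chk import *
f=grab('wrist','w24')
plan(.4652,-.3067,.068,4.55)
rect('w24',.43,.51,-.35,-.26,.094,.105)
E
```

```text
t=34.40 tcp [ 0.466  -0.3087  0.1308] yaw 4.47 rp [ 1.7995e+02 -1.1000e-01] F [ 0.6  0.8 -0.5] gw 0.0648
   shift mm [-0.6, -2.1, 62.8] turn -0.0014 j7 -61.8
w24 px [321. 234.] n 2113 z 0.0991 rect [ 464.7 -306.8] [25.6 36. ] 4.6
```

View pics/w24.png

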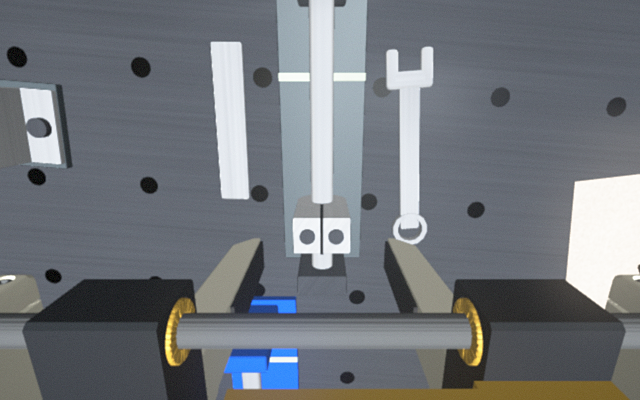

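Emit:
send_rows(steps=[[-0.8,-2,8,-0.001],[-0.8,-2,22,-0.001],[-0.8,-2,38,-0.001],[-0.8,-2,52,-0.001],[-0.8,-2,60,-0.001],[-0.8,-2,63,-0.001],[-0.8,-2,63,-0.001],[-0.8,-2,63,-0.001]])

```text
time: 35.2
tool_pos: [0.4644, -0.3073, 0.0674]
orientation: [180.0, -0.1, 4.5]
force: [0.4, -0.5, -0.4]
grip_width: 0.0652
```

```bash
python3 - <<'E'
from chk import *
plan(.465,-.3067,.068,4.55)
E
```

```text
t=35.20 tcp [ 0.4644 -0.3073  0.0674] yaw 4.46 rp [ 1.7996e+02 -6.0000e-02] F [ 0.4 -0.5 -0.4] gw 0.0652
   shift mm [0.7, -0.6, -0.6] turn -0.0016 j7 -63.2
```

Emit:
send_rows(steps=[[0.6,-0.6,-0.5,-0.001],[0.6,-0.6,-0.5,-0.001],[0.6,-0.6,-0.5,-0.001],[0.6,-0.6,-0.5,-0.001],[0.6,-0.6,-0.5,-0.001],[0.6,-0.6,-0.5,-0.001]], claw=-1, grip_force=30)

```text
time: 35.8
tool_pos: [0.4646, -0.3071, 0.0675]
orientation: [180.0, -0.0, 4.5]
force: [0.2, -2.0, 0.4]
grip_width: 0.0361
```

```bash
python3 - <<'E'
from chk import *
grab('wrist','w25')
plan(.5652,-.2988,.068,4.55)
E
```

```text
t=35.85 tcp [ 0.4646 -0.3071  0.0674] yaw 4.49 rp [ 1.7995e+02 -2.0000e-02] F [ 0.7 -1.4 -0. ] gw 0.0360
   shift mm [101.0, -0.4, -0.6] turn -0.001 j7 -63.2
```

View pics/w25.png

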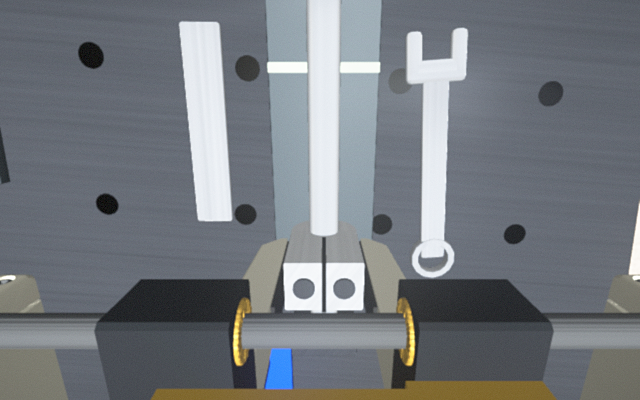

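Clamp gripped at 36 mm. Sliding forward slowly.

Emit:
send_rows(steps=[[3,0,0,0],[9,0,0,0],[16,0,0,0],[23,0,0,0],[30,0,0,0],[37,0,0,0],[44,0,0,0],[50,0,0,0],[53,0,0,0],[53,0,0,0]])

```text
time: 36.85
tool_pos: [0.5187, -0.3027, 0.0675]
orientation: [179.9, -0.1, 4.5]
force: [-0.1, -4.1, 2.6]
grip_width: 0.0358
```

```bash
python3 - <<'E'
from chk import *
plan(.5652,-.2988,.068,4.55)
E
```

```text
t=36.85 tcp [ 0.5187 -0.3027  0.0675] yaw 4.52 rp [ 1.7993e+02 -1.4000e-01] F [-0.1 -4.1  2.6] gw 0.0358
   shift mm [46.7, -0.3, -0.5] turn -0.0005 j7 -65.3
```

Emit:
send_rows(steps=[[3,0,0,0],[9,0,0,0],[16,0,0,0],[23,0,0,0],[30,-0.2,0,0],[36,-0.2,0,0],[41,-0.2,0,0],[44,-0.2,0,0],[44,-0.2,0,0],[44,-0.2,0,0]])

```text
time: 37.85
tool_pos: [0.5623, -0.2993, 0.0675]
orientation: [179.9, -0.1, 4.5]
force: [0.2, -5.3, 2.3]
grip_width: 0.0356
```

```bash
python3 - <<'E'
from chk import *
f=grab('wrist','w26')
plan(.5652,-.2988,.068,4.55)
P=pts(f);x,y,z=P[...,0],P[...,1],P[...,2]
s=env.sense();p=s['tool_pos']
m=(z>.092)&(z<.106)&(abs(x-p[0])<.02)&(abs(y-p[1])<.02);q=P[m];print(len(q),q.min(0),q.max(0))
sc=f['img'].min(2);m=(sc>195)&(z<.02)&(x>.53)&(x<.60)&(y>-.35)&(y<-.245)
n,l,st,c=cv2.connectedComponentsWithStats(m.astype(np.uint8))
for i in range(1,n):
    if st[i,4]>15: print(c[i],st[i],ray(f,*c[i],.008).round(4))
E
```

```text
t=37.90 tcp [ 0.5623 -0.2992  0.0675] yaw 4.51 rp [ 1.7992e+02 -1.3000e-01] F [-0.9 -5.8  4.4] gw 0.0358
   shift mm [2.9, -0.2, -0.5] turn -0.0007 j7 -66.8
4554 [ 0.54933924 -0.31923981  0.09201319] [ 0.57648975 -0.27926313  0.10597002]
[398.27272727 192.72727273] [397 188   4  12  22] [ 0.5861 -0.349   0.008 ]
[355.97058824 215.57058824] [339 211  35  10 340] [ 0.5672 -0.3216  0.008 ]
[290.96784566 215.97427653] [274 212  35   9 311] [ 0.5633 -0.2759  0.008 ]
```

View pics/w26.png

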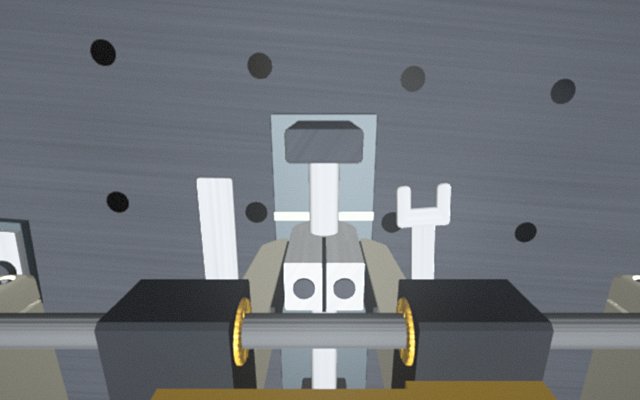

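```bash
python3 - <<'E'
from chk import *
s=env.sense();f=load('w26')
g=cv2.GaussianBlur(cv2.cvtColor(f['img'],cv2.COLOR_BGR2GRAY),(0,0),.8).astype(float)
for u in(295,315,335,350):
    d=np.gradient(g[215:310,u]);print(u,[(215+int(i),round(d[i])) for i in np.argsort(-abs(d))[:5]])
for v in(259,260,261,262,263):print(v,toolxy(f,s,324,v,.1-s['tool_pos'][2]))
E
```

```text
295 [(281, -36), (282, -34), (295, 34), (262, 33), (294, 30)]
315 [(262, 32), (263, 28), (234, -26), (235, -25), (261, 16)]
335 [(281, -34), (295, 32), (262, 32), (282, -31), (294, 30)]
350 [(279, -42), (297, 39), (296, 35), (262, 32), (280, -32)]
259 [14.65430612 -0.16182106]
260 [14.17886955 -0.16126438]
261 [13.70256043 -0.16070668]
262 [13.22537636 -0.16014795]
263 [12.74731492 -0.15958819]
```

Emit:
send_rows(steps=[[1,0,0,0],[2,0,0,0],[2.3,0,0,0],[2.3,0,0,0],[2.3,0,0,0]])

```text
time: 38.4
tool_pos: [0.5636, -0.2992, 0.0674]
orientation: [179.9, -0.0, 4.5]
force: [-1.9, -5.6, 5.5]
grip_width: 0.036
```

Emit:
send_rows(steps=[[0,0,0,0],[0,0,0,0],[0,0,0,0],[0,0,-10,0],[0,0,-25,0],[-10,0,-45,0],[-20,0,-70,0],[-20,0,-90,0],[-20,0,-90,0],[-20,0,-90,0]], claw=0.4)

```text
time: 39.4
tool_pos: [0.5439, -0.2998, 0.1581]
orientation: [180.0, -0.1, 4.5]
force: [-0.5, 0.5, -0.9]
grip_width: 0.065
```

```bash
cat > cl.py <<'E'
from chk import *
import sys
t=sys.argv[1];f=grab('wrist',t)
rect(t,.5,.63,-.35,-.25,.095,.106); rect(t,.5,.63,-.35,-.25,.092,.106)
P=pts(f);x,y,z=P[...,0],P[...,1],P[...,2]
sc=f['img'].min(2);m=(sc>195)&(z<.02)&(x>.53)&(x<.60)&(y>-.335)&(y<-.265)
n,l,st,c=cv2.connectedComponentsWithStats(m.astype(np.uint8))
for i in range(1,n):
    if st[i,4]>15: print(c[i],st[i],ray(f,*c[i],.008).round(4))
plan(.5652,-.2988,.068,4.55)
E
python3 cl.py w27
```

```text
w27 px [325. 191.] n 1786 z 0.0991 rect [ 564.3 -298.8] [24.5 35.9] 4.14
w27 px [325. 191.] n 1827 z 0.0991 rect [ 564.3 -298.8] [24.5 35.9] 4.14
[295.11458333 166.01041667] [289 163  15   8  96] [ 0.5633 -0.271   0.008 ]
[354.34259259 166.27777778] [346 163  16   8 108] [ 0.5675 -0.327   0.008 ]
t=39.45 tcp [ 0.5433 -0.2995  0.157 ] yaw 4.54 rp [-1.7996e+02  3.0000e-02] F [-0.1  1.2 -0.2] gw 0.0654
   shift mm [21.9, 1.0, 89.0] turn -0.0002 j7 -65.0
```

View pics/w27.png

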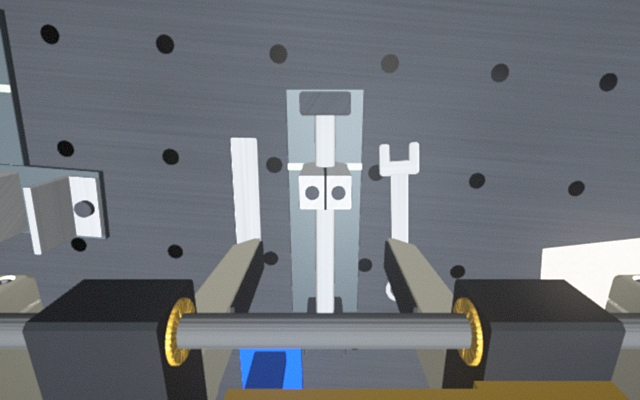

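```bash
python3 - <<'E'
from chk import *
f=load('w27');P=pts(f);x,y,z=P[...,0],P[...,1],P[...,2]
sc=f['img'].min(2);m=(sc>195)&(z<.02)&(x>.53)&(x<.60)&(y>-.335)&(y<-.265)&((y>-.28)|(y<-.315))
q=P[m];c=np.polyfit(q[:,1],q[:,0],1);print('depth line x',np.polyval(c,-.2988),'z',q[:,2].mean())
for n in('top','scene'):
    f=grab(n,n+'1');P=pts(f);x,y,z=P[...,0],P[...,1],P[...,2]
    m=(z>.09)&(z<.106)&(x>.5)&(x<.61)&(y>-.34)&(y<-.26)
    q=P[m];print(n,'clamp',len(q),q[:,:2].mean(0),cv2.minAreaRect((q[:,:2]*1000).astype(np.float32)))
    sc=f['img'].min(2);m=(sc>(170 if n=='top' else 150))&(z<.02)&(x>.545)&(x<.585)&(y>-.335)&(y<-.265)
    q=P[m]; 
    nn,l,st,c=cv2.connectedComponentsWithStats(m.astype(np.uint8))
    for i in range(1,nn):
        if st[i,4]>5: print(c[i],st[i],ray(f,*c[i],.008).round(4))
f=load('top1');cv2.imwrite('pics/top1c.png',cv2.resize(f['img'][100:230,200:490],None,fx=2.7,fy=2.7,interpolation=cv2.INTER_CUBIC))
E
```

```text
depth line x 0.5645810716612883 z 0.007255256455610568
top clamp 0 [nan nan] ((0.0, 0.0), (0.0, 0.0), 0.0)
[432.29545455 161.75      ] [431 155   4  13  44] [ 0.5634 -0.2702  0.008 ]
[440.05882353 166.29411765] [436 165   8   3  17] [ 0.5489 -0.2937  0.008 ]
scene clamp 95 [ 0.56640351 -0.29490088] ((564.673583984375, -297.6364440917969), (27.57965087890625, 38.548240661621094), 2.598522186279297)
[193.57142857 201.14285714] [185 197  17   9  42] [ 0.5619 -0.2978  0.008 ]<stdin>:8: RuntimeWarning: Mean of empty slice.
  ret = um.true_divide(
```

View pics/top1c.png

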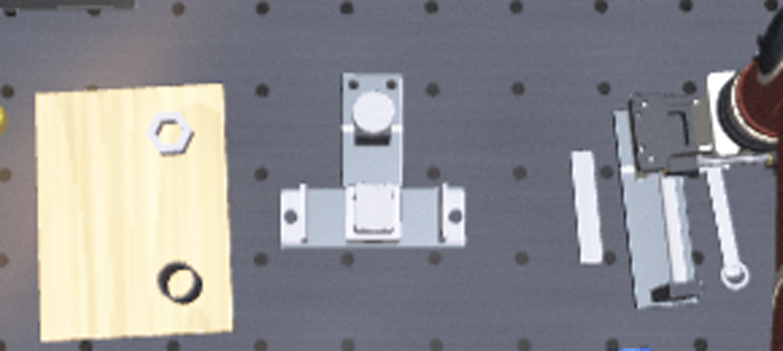

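View pics/scene1.png

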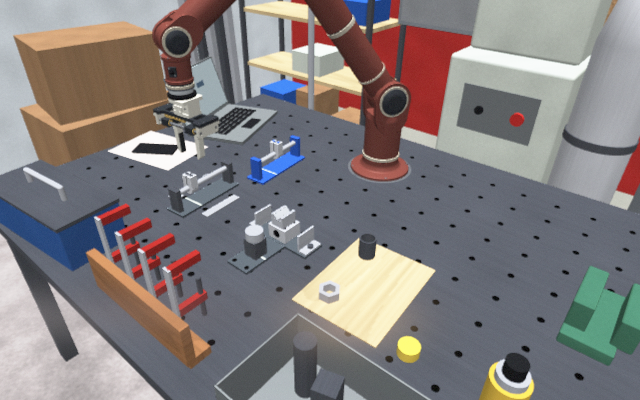

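Top and scene views show the V-block on the riser between the angles, the disc on the tube behind it, and the pipe, nut and yellow disc where they were. In the wrist view the clamp centre is 0.3–1.1 mm from the line, depending on the method. Retreating, then handing in.

Emit:
send_rows(steps=[[0,0,-20,0],[0,0,-45,0],[0,0,-60,0],[0,0,-60,0],[0,0,-60,0],[0,0,-60,0]])

```text
time: 40.15
tool_pos: [0.5426, -0.2996, 0.2154]
orientation: [-179.9, 0.2, 4.5]
force: [-0.4, -0.5, 0.5]
grip_width: 0.065
```

```bash
python3 cl.py w28; python3 - <<'E'
from h import *
print(env.hand_in())
E
```

```text
w28 px [325. 172.] n 1196 z 0.0991 rect [ 564.3 -298.7] [24.3 35.9] 4.63
w28 px [325. 172.] n 1215 z 0.0991 rect [ 564.3 -298.7] [24.5 35.8] 5.05
[300.01515152 154.43939394] [295 152  12   6  66] [ 0.5634 -0.2711  0.008 ]
[350.74666667 154.68      ] [345 152  12   7  75] [ 0.5676 -0.3271  0.008 ]
t=40.20 tcp [ 0.5427 -0.2996  0.2155] yaw 4.53 rp [-1.799e+02  1.600e-01] F [-0.1  0.2 -1.2] gw 0.0649
   shift mm [22.5, 1.0, 147.5] turn -0.0004 j7 -64.2
the job is handed in; nothing more can be done
None
```

The job is done in the order asked and handed in at 40 s of the 134 s allowed. I set the riser midway between the stops and the V-block on it groove up. The tube stands over the tongue's white line with the grey disc on top, and I slid the stop clamp to the line on its rod base.

Last checks from the wrist camera, in mm:

| Part | Measured | Target |
|---|---|---|
| Riser | (507.3, 22.0), yaw about 0.1° | plate origin about (508, 21.7), yaw about 0° |
| V-block | (508.1, 22.1), yaw 0° | riser (507.3, 22.1) |
| Tube | (612.3, 21.8) | white line at x = 613.1, tongue centre at y = 21.6 |
| Disc | (612.9, 22.0) | tube (612.3, 21.8) |
| Clamp | x = 564.3 along the rod | line at 564.6 by depth, 565.4 by ray casting |

- **Disagreements:** the two ways of locating the rod's line differ by about 0.8 mm, so the clamp is 0.3 to 1.1 mm short of it. The scene camera instead put it 2–3 mm past the line, from a coarse and partly hidden view. In the top camera the arm hid the clamp, so that view gave no check.
- **Left alone:** the pipe, nut, yellow disc and blue stand were not touched, and the pipe, nut and yellow disc look unmoved in the last top and scene views.

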